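# Empty the bar press and cull the faulty carving blanks

### The arm

A 6-joint arm with a two-finger parallel gripper is mounted at the origin on the work surface. World frame = base frame: x ahead of the robot, y to its left, z up, the work surface at z = 0. Lengths are in mm, angles in rad, forces in N, time in s.
With the tool pointing down it reaches from about 275 to 1000 mm from the base axis. Payload 8.4 kg.
Tool frame: the origin (TCP) lies on the centre line of the jaws, within the pads' length; the fingertips stand r.tip_reach ahead of it and the grasp point (between the pads) lies 3 mm ahead of it (r.tip_reach is the distance from the TCP to the fingertips, in mm); z points along the fingers, y is the direction in which the jaws open and shut (so a half turn about z gives the same grasp; the last joint's range is limited). The gripper opens to 85 mm and grips with 20 to 120 N. Pads are 22 mm wide; open, the fingers measure 114 mm over their backs; the gripper's body (76 mm by 85 mm) begins 54 mm behind the grasp point. The pads swing forward as they close: fully open they stand 13 mm farther back than shut.
Start: joints at [1.187, 0.353, 1.633, -0, 1.155, -0.002], TCP at [232.868, 580, 253.281] pointing down, gripper open.
Joint ranges: [-2.63, 2.63], [-0.92, 2.1], [0.06, 2.66], [-1.3, 4.44], [0, 2.69], [-3.02, 3.02]. Speed limits (rad/s): [2.22, 2.22, 2.79, 3.14, 3.14, 3.14].

### API

Orientations are given as [roll, pitch, yaw] about the fixed x, y, z axes, in that order (R = Rz(yaw) Ry(pitch) Rx(roll)).
In Python, from rig import sense, optics, r, nets gives the robot as it stands. The module is installed in compiled form; this text tells all that it offers.
- The arm moves only by the tool carry_out, never from a script. Its argument "increments" is a list that holds one entry, the list of rows, each a list of 6 numbers: the shift along the tool's x, y, z normalised to -1 to 1, where 1 is 40 cm, then the turn, a rotation vector about the tool's x, y, z normalised to -1 to 1, where 1 is 60 degrees. A call has 1 to 5 rows; each row is the pose to reach, as a shift and turn from the pose commanded when the call began, along the tool's axes at that moment; what a row does not reach only later rows make up. A row lasts 1/12 s, in which the tool goes at most 41.7 mm and 7.16 degrees, less where a joint would pass 70% of its speed; a pose out of reach is approached as far as the arm can. A call with a number of a shift or a turn outside -1 to 1 is refused whole. A call with a gripper value outside its range is refused whole. "hand" is the closure, from 0 (fully open) to 1 (shut), set as the call begins (left out, the last holds). The fingers move at their own pace and stop on an object; "squeeze" is the grip in N (left out, the last holds). Time passes only in rows, so rows that repeat a pose let the fingers close. It gives the time, the measured TCP pose, the force and the opening at its end, in the units of the state.
- sense(): the state, without advancing time (a new reading comes with each control period).
- optics.grab_frame(name): name is "scene" or "side" or "wrist"; returns a dict with "img" (420x560x3 uint8, red, green, blue), "range_z" (420x560 float32, mm along the optical axis (not along the pixel's ray), 0 where there is no reading), "fov_y" (degrees; the focal length in pixels is half the picture's height over the tangent of half this angle, whatever the lens; pixels are square), "cx", "cy" (the principal point, pixels), "k1" (the pictures are not rectified: a ray, as slopes to the right and down, at radius r is drawn at 1 + k1 r^2 times it, then the intrinsics apply), "R" (3x3) and "t" (3): a world point X has camera coordinates R X + t. Camera axes: x right, y down, z forward; pixel columns grow to the right and rows downward; lengths in mm; the calibration is good to about 2 mm. A picture is of the moment at which its call begins.
- r.sign_off(): hands the job in, once; it reports no verdict.
Trained networks look in the newest picture that a camera, given by its name, has taken for a name from the list of things; names that differ only in an ending like _2 or _b are one class to them, and where a whole thing is asked for, a point or a joint stands for the part that bears it (a point fixed in the world has none). Each returns a list of dicts, best first, with "confidence" (0 to 1); they miss things now and then, are a little off and sometimes report something else, mostly with a low value. They report only what shows in the picture. A call takes as long as a camera call. They do not tell look-alikes from the thing itself.
- nets.trace(target, camera): "mask" (420x560 bool, what is visible of it).
- nets.tip_of(target, camera): "point" ([x, y, z] in mm, in world coordinates, good to about 4 mm: a listed point, or the origin of a listed thing).
The state is a dict: "clock": time; "qpos": joint angles; "qvel": joint speeds; "joint_efforts": joint torques, N m; "eef_pos": TCP position; "tcp_rot": TCP orientation; "contact_force": force on the tool from outside, world axes, zero at the start; "wrist_torque": the same for the moment, N m; "opening": opening from 0.0 (shut) to 1.0 (fully open).
Only numpy, scipy, OpenCV 4.12 (cv2) and the standard library are available. Lean on these libraries where they do the work, as an engineer would, in place of code of your own. Each camera call takes 0.05 s, during which the arm holds its last target.

### The job

The glued carving blanks in the press have set: lift the hold-down bar right up, draw the pressing board forward to its front stops from beneath it, and sort the batch, putting every faulty blank (broken corner, too short, or top layer split away) into the deep offcuts box and laying the sound, full-size ones flat in the shallow tray. Once every blank is sorted, push the empty board fully home again and lower the bar all the way down. Leave everything else on the bench alone.

Things in the scene. Friction and masses are not known exactly. Their poses are not given: they have to be found in the camera images.
- press: Bench press, fixed: plywood base 330 (x) x 400 (y) x 18 mm high. Origin on the bench; x points away from the robot, to the bar's hinge. The loose pressing board lies on the base between rails along x that rise 12 mm above its top (6 mm play each side). It starts home (board_grip at x = -0.037 m in this frame), 2 mm from the back stop, and slides 110 mm along -x to two small front stops.
- bar (a joint): Hinge of the hold-down bar: 0 = down on the blanks, grows as it is lifted, 1.05 rad = against its upper stop (it still overhangs the back of the home place there). A stiff friction hinge: the bar stays wherever it is left; lifting takes about 8 N at the handle, lowering about 3 N.
- bar_handle (a point): Middle of the bar's handle: a level black rod 12 mm thick, 110 mm long along the press's y, held out in front of the bar on two arms; 32 mm of free space behind it. Its middle 90 mm are free. It moves with the bar on an arc about bar_hinge; when the bar is down it is 155 mm in front of and 36 mm above the hinge line.
- bar_hinge (a point): Point on the bar's hinge axis, mid-width; the axis runs along the press's y.
- board_grip (a point): Middle of the dark grip block, 32 (x) x 18 (y) x 34 mm high, at the middle of the loose board's front edge; this point is 18 mm above the board's top and 16 mm below the block's top. Board: white, 122 (x) x 358 (y) x 12 mm thick, 0.45 kg, waxed, slides with 1 to 3 N; a fence 12 mm high on its back edge. Blanks on it: a row along y, 57 mm behind this point, in some of six places 58 mm apart, lengths along x.
- tray: Carver's tray, fixed, wood, shallow: 230 (x) x 160 (y) x 22 mm high, walls and floor 6 mm thick. Origin at its centre on the bench.
- box: Offcuts box, fixed, plywood, deeper: 160 x 160 x 60 mm high, walls and floor 6 mm thick. Origin at its centre on the bench.
- blank1_mid (a point): Sound blank: a full, unbroken 60 x 26 x 30 mm block. A limewood carving blank, two 15 mm layers glued with a brown seam. Site at the middle of a full-size blank's outline, half-way up; x along its length, y across, z up. 
- blank2_mid (a point): Sound blank: a full, unbroken 60 x 26 x 30 mm block. A limewood carving blank, two 15 mm layers glued with a brown seam. Site at the middle of a full-size blank's outline, half-way up; x along its length, y across, z up. 
- blank3_mid (a point): Sound blank: a full, unbroken 60 x 26 x 30 mm block. A limewood carving blank, two 15 mm layers glued with a brown seam. Site at the middle of a full-size blank's outline, half-way up; x along its length, y across, z up. 
- blank4_mid (a point): Broken blank: one end corner (+x, +y) is snapped off on a slant, 20 mm of the length and 17 mm of the width gone over the full height; otherwise 60 x 26 x 30 mm. A limewood carving blank, two 15 mm layers glued with a brown seam. Site at the middle of a full-size blank's outline, half-way up; x along its length, y across, z up. 
- blank5_mid (a point): Short blank: only 40 mm long, 26 mm wide, 30 mm high. A limewood carving blank, two 15 mm layers glued with a brown seam. Site at the middle of a full-size blank's outline, half-way up; x along its length, y across, z up. 
- blank6_mid (a point): Split blank: the upper layer is broken away over the last 21 mm of its +x end, leaving a step 15 mm high; otherwise 60 x 26 x 30 mm. A limewood carving blank, two 15 mm layers glued with a brown seam. Site at the middle of a full-size blank's outline, half-way up; x along its length, y across, z up. 
- sander: Bystander: cork sanding block 96 x 56 x 26 mm.
- glue: Bystander: white glue bottle 52 mm across, 150 mm high, standing.
- handpiece: Bystander: grey rotary carving handpiece lying on the bench, 170 mm long, 24 mm thick.
- brush: Bystander: bench brush lying down.
- calipers: Bystander: steel calipers lying flat, 150 mm long.
Mind the look-alikes: they are no part of the job. What is shaped like the part that bears blank2_mid but black or yellow is not meant.

How it is judged:
By the outcome, as a careful person would: the job done as asked, in the order asked, and still so for the second after the job is handed in, with the robot touching nothing.
Of blank1, blank2, blank3 only 2 to 3 are there at a start; the rules pass over those that are not, and their reading is None.
Of blank4, blank5, blank6 only 2 to 3 are there at a start; the rules pass over those that are not, and their reading is None.
At some moment in a run one of blank1, blank2, blank3, blank4, blank5, blank6 may be knocked a few centimetres aside while the robot is not near it.
Once in a run the grip may slacken for a moment while it holds something.
It also fails if it takes over 208 s, if anything falls off the work surface, if the arm or the gripper's body presses on something with over 40 N, if the wrist force passes 120 N, or if a joint passes its speed limit or range.

## Working session

There is one attempt and no reset: what is moved stays moved. The work goes in short steps, Python scripts to look and compute and a tool call to move; the robot and the scene stay as the last step left them, time stands still between calls to the robot, and variables do not carry over. Pictures are saved under pics/ and viewed, and the job is handed in when it is done.

Besides the shell and the picture viewer there is one more tool, called after "Emit:" as a command line: name --argument value ..., lists and objects as JSON in quotes. carry_out: Moves the arm, as the interface text tells. Its arguments: {"type":"object","properties":{"increments":{"type":"array","items":{"type":"array","items":{"type":"array","items":{"type":"number","minimum":-1,"maximum":1}}}},"hand":{"type":"number"},"squeeze":{"type":"number"}},"required":["increments"]}

```bash
mkdir -p pics; ls; cat > h.py <<'E'
import numpy as np, cv2
from rig import sense, optics, r, nets
def grab(n,save=None):
    f=optics.grab_frame(n)
    if save: cv2.imwrite('pics/'+save,cv2.cvtColor(f['img'],cv2.COLOR_RGB2BGR))
    return f
def foc(f): return f['img'].shape[0]/2/np.tan(np.radians(f['fov_y'])/2)
def cloud(f):
    h,w=f['range_z'].shape; F=foc(f)
    K=np.array([[F,0,f['cx']],[0,F,f['cy']],[0,0,1.]])
    u,v=np.meshgrid(np.arange(w),np.arange(h))
    p=cv2.undistortPoints(np.stack([u,v],-1).reshape(-1,1,2).astype(np.float64),K,np.array([f['k1'],0,0,0,0.])).reshape(h,w,2)
    z=f['range_z'].astype(float)
    c=np.dstack([p[...,0]*z,p[...,1]*z,z])
    X=(c-np.array(f['t']))@np.array(f['R'])
    X[z==0]=np.nan
    return X
def proj(f,P):
    F=foc(f);c=np.atleast_2d(P)@np.array(f['R']).T+np.array(f['t'])
    s=c[:,:2]/c[:,2:];r2=(s**2).sum(1,keepdims=True)
    return s*(1+f['k1']*r2)*F+[f['cx'],f['cy']]
E
python3 - <<'E'
from h import *
print(sense(),r.tip_reach)
for n in ['scene','side','wrist']:
    f=grab(n,n+'0.png'); print(n,f['fov_y'],f['k1'],-np.array(f['R']).T@f['t'])
for n in ['press','bar','bar_handle','bar_hinge','board_grip','tray','box','blank1_mid','blank2_mid','blank3_mid','blank4_mid','blank5_mid','blank6_mid','sander','glue','handpiece','brush','calipers']:
  for c in ['scene','side']:
    try:print(n,c,[(np.round(d['point']).tolist(),round(d['confidence'],2)) for d in nets.tip_of(n,c)])
    except Exception as e: print(n,c,e)
E
```

```text
pics
{'clock': 0.0, 'qpos': array([ 1.18658904e+00,  3.53652218e-01,  1.63416966e+00, -1.63899924e-05,
        1.15522681e+00, -2.44150188e-03]), 'qvel': array([ 0.00023553,  0.00237238, -0.00105166,  0.00083598,  0.001282  ,
        0.00065738]), 'joint_efforts': array([-2.08266676e-03, -6.05212355e+01, -3.42084074e+01, -2.35226953e-04,
        9.09407157e-03,  1.62867019e-05]), 'eef_pos': array([232.70038605, 579.55349159, 252.54393115]), 'tcp_rot': array([-3.14013658e+00,  1.14303574e-05,  2.75983350e+00]), 'contact_force': array([ 0.34408551, -0.53479936, -0.03947656]), 'wrist_torque': array([-0.00061837,  0.01196415, -0.00192695]), 'opening': 0.9989307451591305} 22.0
scene 51.97990117409461 -0.029177615112444988 [938.50339824 637.2824558  790.01396336]
side 42.736829905368694 -0.11384546812242281 [  -44.49871062 -1078.920559    1119.45686334]
wrist 67.95392414651482 0.019419245370547063 [164.30153718 606.52592034 373.29301982]
press scene [([637.0, 12.0, 4.0], 0.6), ([654.0, -136.0, 47.0], 0.25)]
press side [([638.0, 11.0, 2.0], 0.79)]
bar scene it knows: bar_handle, bar_hinge, 
[... 1677 characters left out ...]
[654.0, -19.0, 45.0], 0.44)]
blank6_mid scene [([663.0, 91.0, 45.0], 0.78), ([762.0, 6.0, 68.0], 0.49)]
blank6_mid side [([262.0, 376.0, 4.0], 0.63), ([659.0, 95.0, 46.0], 0.61), ([654.0, 35.0, 42.0], 0.32)]
sander scene []
sander side [([715.0, 326.0, 1.0], 0.63), ([652.0, -18.0, 44.0], 0.53)]
glue scene [([715.0, -290.0, 2.0], 0.9)]
glue side [([712.0, -285.0, 3.0], 0.98)]
handpiece scene [([339.0, -169.0, 0.0], 0.89), ([637.0, 11.0, 3.0], 0.65)]
handpiece side [([344.0, -171.0, -1.0], 0.8)]
brush scene [([329.0, 179.0, -1.0], 0.69), ([651.0, -22.0, 45.0], 0.32)]
brush side [([327.0, 169.0, 0.0], 0.9)]
calipers scene [([264.0, 376.0, 1.0], 0.82)]
calipers side [([260.0, 378.0, 2.0], 0.57)]
```

View pics/scene0.png

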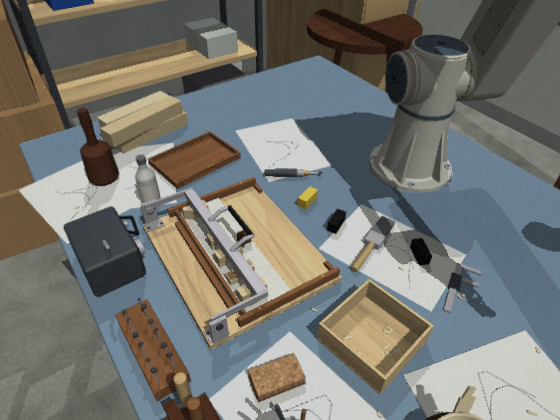

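View pics/side0.png

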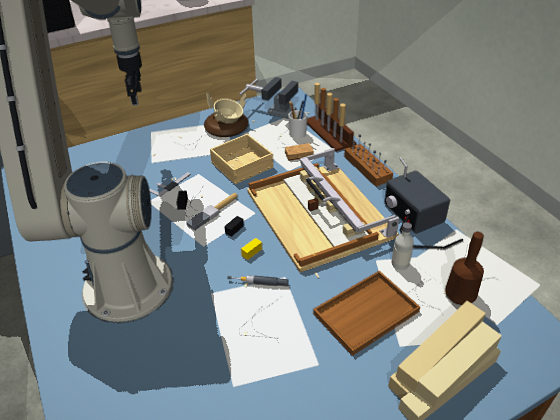

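View pics/wrist0.png

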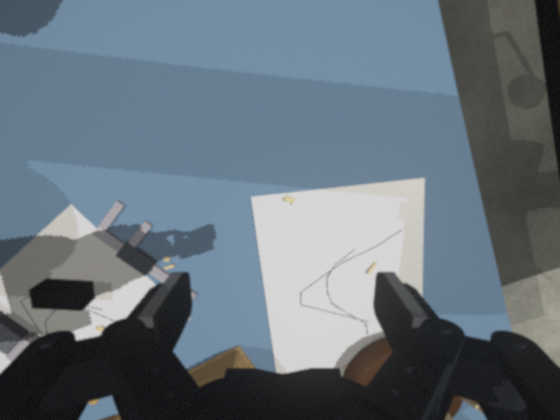

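```bash
cat > a.py <<'E'
from h import *
for n in ['scene','side']:
    f=grab(n); X=cloud(f)
    for t in ['bar_handle','board_grip','tray','box','press','blank2_mid']:
        for d in nets.trace(t,n)[:2]:
            m=d['mask']; P=X[m]; P=P[~np.isnan(P[:,0])]
            ys,xs=np.nonzero(m)
            print(n,t,round(d['confidence'],2),m.sum(),'px',xs.mean().round(),ys.mean().round(),'med',np.median(P,0).round(),'lo',np.percentile(P,3,axis=0).round(),'hi',np.percentile(P,97,axis=0).round())
            if t in('tray','box'):
                Q=P[(P[:,2]>(16 if t=='tray' else 52))]
                if len(Q)>20: print('  rect',cv2.minAreaRect(Q[:,:2].astype(np.float32)))
    im=cv2.cvtColor(f['img'],cv2.COLOR_RGB2BGR)
    c=im[175:345,135:345] if n=='scene' else im[140:280,230:410]
    cv2.imwrite(f'pics/crop_{n}0.png',cv2.resize(c,None,fx=3.5 if n=='scene' else 4,fy=3.5 if n=='scene' else 4,interpolation=cv2.INTER_CUBIC))
E
python3 a.py
```

```text
scene bar_handle 0.97 2906 px 222.0 245.0 med [661.  38.  86.] lo [ 602. -182.   29.] hi [755. 198. 109.]
scene bar_handle 0.55 537 px 459.0 282.0 med [239. 376.   3.] lo [180. 347.  -1.] hi [324. 410.   6.]
scene board_grip 0.59 3470 px 233.0 254.0 med [625.  37.  30.] lo [ 581. -149.   26.] hi [705. 184.  62.]
scene tray 0.78 2935 px 193.0 159.0 med [ 536. -390.    7.] lo [ 419. -472.    1.] hi [ 647. -299.   23.]
  rect ((531.61181640625, -387.8668212890625), (234.2943572998047, 166.5399627685547), 7.53468656539917)
scene box 0.73 7492 px 374.0 334.0 med [507. 368.   8.] lo [431. 288.   2.] hi [599. 453.  60.]
  rect ((512.5291748046875, 368.7983703613281), (163.51609802246094, 160.62660217285156), 8.651588439941406)
scene press 0.86 15493 px 236.0 259.0 med [659.  55.  19.] lo [ 467. -181.    9.] hi [783. 210.  89.]
scene press 0.18 189 px 191.0 211.0 med [ 665. -134.   52.] lo [ 621. -151.   31.] hi [ 680. -119.   65.]
scene blank2_mid 0.68 230 px 224.0 256.0 med [673.  46.  54.] lo [625.  22.  30.] hi [684.  51.  62.]
scene blank2_mid 0.66 467 px 420.0 251.0 med [262. 270.  25.
[... 575 characters left out ...]
216308594, 367.7319641113281), (163.67733764648438, 172.5055389404297), 9.114790916442871)
side box 0.42 742 px 403.0 248.0 med [ 704. -299.   77.] lo [ 688. -313.    5.] hi [ 730. -274.  149.]
  rect ((709.9943237304688, -292.4263916015625), (45.40697479248047, 50.746070861816406), 60.78864288330078)
side press 0.61 8039 px 319.0 214.0 med [576. -24.  18.] lo [ 455. -192.    6.] hi [773. 201.  89.]
side press 0.52 107 px 305.0 175.0 med [640. 147.  54.] lo [612.  76.  29.] hi [694. 169. 100.]
side blank2_mid 0.71 301 px 251.0 248.0 med [359. -50.  23.] lo [331. -66.  -2.] hi [391. -22.  32.]
side blank2_mid 0.56 307 px 234.0 226.0 med [353.  65.  21.] lo [324.  47.  -4.] hi [391. 120.  31.]
```

View pics/crop_scene0.png

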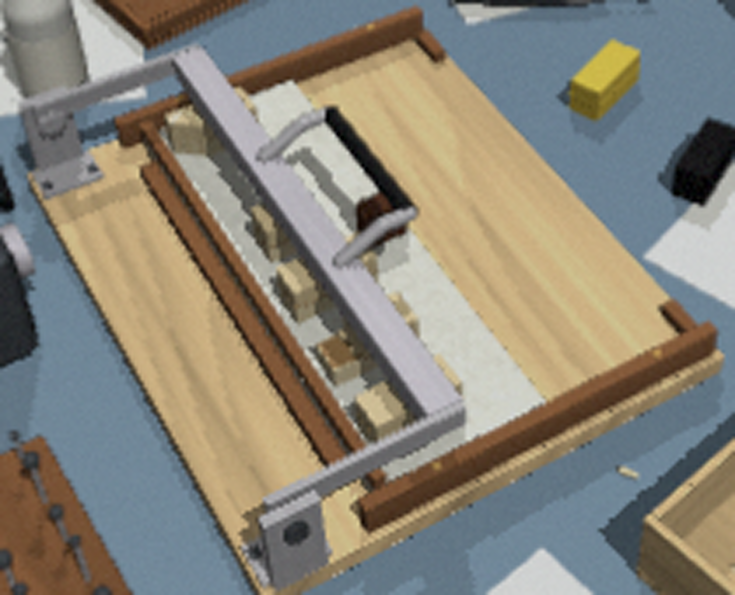

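View pics/crop_side0.png

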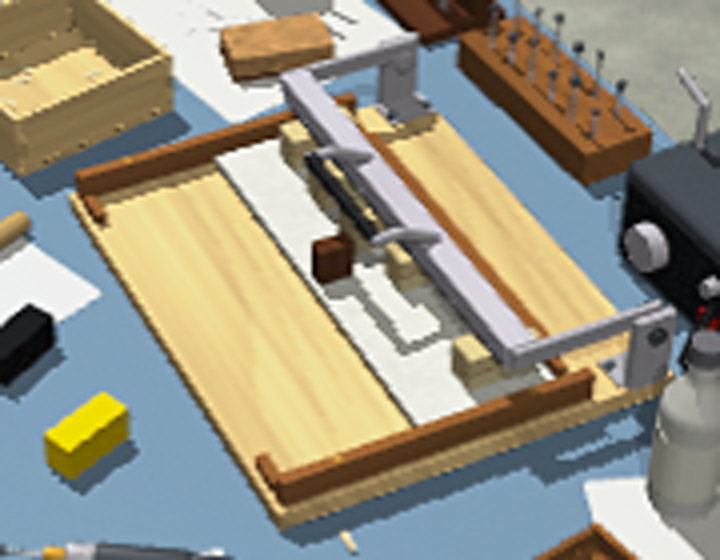

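```bash
cat > b.py <<'E'
from h import *
for n in ['scene','side']:
    f=grab(n); X=cloud(f); g=f['img'].max(2)
    for nm,lo,hi,b in [('rod',92,116,60),('grip',55,70,90)]:
        with np.errstate(invalid='ignore'):
            m=(X[...,0]>560)&(X[...,0]<640)&(abs(X[...,1]-10)<75)&(X[...,2]>lo)&(X[...,2]<hi)&(g<b)
        P=X[m]
        if len(P)<5: print(n,nm,len(P)); continue
        print(n,nm,len(P),P.mean(0).round(1),P.min(0).round(),P.max(0).round(),np.percentile(P[:,2],95).round(1), 'slope dx/dy',np.polyfit(P[:,1],P[:,0],1).round(3))
E
python3 b.py
python3 - <<'E'
from h import *
f=grab('scene');X=cloud(f)
# fence/rail heights: fit the bar beam (z>75) front edge direction
with np.errstate(invalid='ignore'):
    m=(X[...,2]>70)&(X[...,2]<95)&(X[...,0]>620)&(X[...,0]<700)&(abs(X[...,1])<140)
P=X[m];print(len(P),np.polyfit(P[:,1],P[:,0],1),P[:,2].mean(),np.percentile(P[:,0],[2,98]))
with np.errstate(invalid='ignore'):
  m=(X[...,2]>26)&(X[...,2]<40)&(X[...,0]>440)&(X[...,0]<600)&(X[...,1]>150)&(X[...,1]<230)
P=X[m];print('left rail dy/dx',len(P),np.polyfit(P[:,0],P[:,1],1),P[:,2].mean())
E
```

```text
scene rod 148 [607.3  14.3 107.9] [601. -41. 100.] [613.  67. 112.] 110.6 slope dx/dy [4.50000e-02 6.06668e+02]
scene grip 63 [605.9  16.2  61.6] [593.   4.  56.] [627.  45.  66.] 65.0 slope dx/dy [4.60000e-01 5.98422e+02]
side rod 85 [601.6  12.2 106.5] [595. -40.  98.] [610.  67. 113.] 111.2 slope dx/dy [4.6000e-02 6.0101e+02]
side grip 49 [601.2   8.8  60.5] [579. -41.  55.] [639.  48.  70.] 65.8 slope dx/dy [5.50000e-02 6.00734e+02]
1134 [4.72269551e-02 6.56671601e+02] 85.55914925043393 [640.63685461 671.52921503]
left rail dy/dx 342 [-1.55297442e-01  2.79613409e+02] 31.963106088090118
```

```bash
cat > p.py <<'E'
from h import *
from scipy.spatial.transform import Rotation as Ro, Slerp
import math
PSI=-0.046
def E(psi): return np.array([np.cos(psi),np.sin(psi),0]),np.array([-np.sin(psi),np.cos(psi),0])
def Rtool(yaw_y, tilt=0.):
    # tilt forward (towards e=dir of yaw_y); tool y along e when tilt=0, tool x = left
    e,l=E(yaw_y); Z=np.array([0,0,1.])
    z=-np.cos(tilt)*Z+np.sin(tilt)*e
    return np.stack([l,np.cross(z,l),z],1)
def cur():
    s=sense(); return np.array(s['eef_pos']),Ro.from_euler('xyz',s['tcp_rot']).as_matrix()
def plan(wps,start=None,settle=1):
    """wps: (pos,R,mm per row)"""
    p,R=start or cur(); poses=[]
    for (q,S,st) in wps:
        q=np.array(q,float)
        ang=Ro.from_matrix(R.T@S).magnitude()
        n=max(1,math.ceil(np.linalg.norm(q-p)/st-.02),math.ceil(np.degrees(ang)/6.8))
        sl=Slerp([0,1],Ro.from_matrix(np.stack([R,S])))
        for k in range(1,n+1): poses.append((p+(q-p)*k/n,sl(k/n).as_matrix()))
        p,R=q,S
    poses+= [poses[-1]]*settle
    p,R=start or cur()
    for i in range(0,len(poses),5):
        rows=[]
        for (q,S) in poses[i:i+5]:
            d=R.T@(q-p)/400; w=Ro.from_matrix(R.T@S).as_rotvec()/(np.pi/3)
            rows.append([float(round(v,3))+0. for v in [*d,*w]])
        print(str([rows]).replace(' ','').replace('-0.0,','0,').replace('-0.0]','0]').replace('0.0,','0,').replace('.0]',']'))
        p,R=poses[min(i+4,len(poses)-1)]
    return p,R
E
python3 - <<'E'
from p import *
rod=np.array([604.5,12.,104]); 
R=Rtool(PSI,np.radians(30)); z=R[:,2]
print(rod-3*z-80*z)
plan([([420,320,260],Rtool(0.6,0.2),38),(rod-83*z,R,38),(rod-3*z,R,20)])
E
```

```text
[563.04389926  13.90832683 175.88010851]
[[[-0.075,-0.048,-0.002,-0.021,-0.006,0.062],[-0.15,-0.095,-0.004,-0.041,-0.012,0.125],[-0.225,-0.143,-0.006,-0.062,-0.019,0.187],[-0.301,-0.191,-0.007,-0.082,-0.025,0.249],[-0.376,-0.238,-0.009,-0.103,-0.031,0.311]]]
[[[-0.086,-0.021,-0.003,-0.021,-0.006,0.062],[-0.173,-0.042,-0.006,-0.041,-0.012,0.125],[-0.259,-0.062,-0.009,-0.062,-0.019,0.187],[-0.346,-0.083,-0.012,-0.082,-0.025,0.249],[-0.423,-0.12,0.006,-0.11,-0.048,0.308]]]
[[[-0.084,-0.013,0.019,-0.03,-0.022,0.058],[-0.168,-0.026,0.039,-0.06,-0.044,0.116],[-0.252,-0.039,0.058,-0.089,-0.066,0.174],[-0.335,-0.052,0.077,-0.119,-0.088,0.232],[-0.419,-0.066,0.097,-0.149,-0.11,0.29]]]
[[[-0.082,0.009,0.029,-0.03,-0.022,0.058],[-0.164,0.017,0.057,-0.06,-0.044,0.116],[-0.245,0.026,0.086,-0.089,-0.066,0.174],[-0.327,0.034,0.114,-0.119,-0.088,0.232],[-0.332,0.04,0.164,-0.119,-0.088,0.232]]]
[[[0,0,0.05,0,0,0],[0,0,0.1,0,0,0],[0,0,0.15,0,0,0],[0,0,0.15,0,0,0]]]
```

Emit:
carry_out --increments '[[[-0.075, -0.048, -0.002, -0.021, -0.006, 0.062], [-0.15, -0.095, -0.004, -0.041, -0.012, 0.125], [-0.225, -0.143, -0.006, -0.062, -0.019, 0.187], [-0.301, -0.191, -0.007, -0.082, -0.025, 0.249], [-0.376, -0.238, -0.009, -0.103, -0.031, 0.311]]]' --hand 0.66 --squeeze 40

```text
clock: 3.12
eef_pos: [337.6, 434.2, 257.0]
tcp_rot: [3.029, 0.015, 2.43]
contact_force: [0.9, 0.6, 0.5]
opening: 0.339
```

Emit:
carry_out --increments '[[[-0.086, -0.021, -0.003, -0.021, -0.006, 0.062], [-0.173, -0.042, -0.006, -0.041, -0.012, 0.125], [-0.259, -0.062, -0.009, -0.062, -0.019, 0.187], [-0.346, -0.083, -0.012, -0.082, -0.025, 0.249], [-0.423, -0.12, 0.006, -0.11, -0.048, 0.308]]]'

```text
clock: 3.53
eef_pos: [437.3, 288.7, 253.6]
tcp_rot: [2.905, 0.008, 2.103]
contact_force: [2.0, 0.7, 0.8]
opening: 0.339
```

Emit:
carry_out --increments '[[[-0.084, -0.013, 0.019, -0.03, -0.022, 0.058], [-0.168, -0.026, 0.039, -0.06, -0.044, 0.116], [-0.252, -0.039, 0.058, -0.089, -0.066, 0.174], [-0.335, -0.052, 0.077, -0.119, -0.088, 0.232], [-0.419, -0.066, 0.097, -0.149, -0.11, 0.29]]]'

```text
clock: 3.95
eef_pos: [506.5, 134.9, 209.5]
tcp_rot: [2.745, 0.025, 1.78]
contact_force: [0.8, -0.0, 1.1]
opening: 0.339
```

Emit:
carry_out --increments '[[[-0.082, 0.009, 0.029, -0.03, -0.022, 0.058], [-0.164, 0.017, 0.057, -0.06, -0.044, 0.116], [-0.245, 0.026, 0.086, -0.089, -0.066, 0.174], [-0.327, 0.034, 0.114, -0.119, -0.088, 0.232], [-0.327, 0.034, 0.114, -0.119, -0.088, 0.232]]]'

```text
clock: 4.37
eef_pos: [563.4, 10.5, 174.2]
tcp_rot: [2.619, 0.0, 1.518]
contact_force: [-1.4, -0.6, -0.3]
opening: 0.34
```

```bash
cat > look.py <<'E'
from p import *
import sys
s=sense();print('t',s['clock'].__round__(2),s['eef_pos'].round(1),s['tcp_rot'].round(3),'F',s['contact_force'].round(1),'open',round(s['opening'],3),'q',s['qpos'].round(2))
for n in sys.argv[2:]: grab(n,sys.argv[1]+n+'.png')
E
python3 look.py a wrist side; python3 b.py
```

```text
t 4.37 [563.4  10.5 174.2] [2.619 0.    1.518] F [-1.4 -0.6 -0.3] open 0.34 q [ 0.04  0.19  2.2  -0.2   0.24  0.28]
scene rod 159 [606.9  12.5 107.8] [598. -41. 101.] [612.  66. 112.] 111.1 slope dx/dy [5.20000e-02 6.06288e+02]
scene grip 63 [606.   16.5  61.9] [593.   5.  57.] [628.  43.  67.] 65.3 slope dx/dy [4.66000e-01 5.98335e+02]
side rod 87 [601.5  12.3 106.6] [596. -46.  99.] [610.  67. 114.] 111.1 slope dx/dy [4.80000e-02 6.00912e+02]
side grip 48 [601.3   7.7  60.9] [580. -58.  56.] [640.  45.  69.] 66.6 slope dx/dy [1.00000e-03 6.01292e+02]
```

View pics/awrist.png

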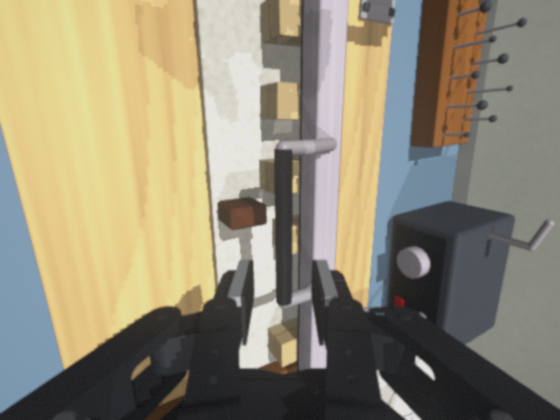

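```bash
python3 - <<'E'
from p import *
rod=np.array([604.5,12.,105]); 
R=Rtool(PSI,np.radians(30)); z=R[:,2]
plan([(rod-3*z,R,20)],settle=1)
E
```

```text
[[[0,0,0.05,0,0,0],[-0.001,0.001,0.099,0,0,0],[-0.001,0.001,0.149,-0.001,0,0],[-0.001,0.001,0.198,-0.001,0,0],[-0.001,0.001,0.198,-0.001,0,0]]]
```

```bash
python3 - <<'E'
from p import *
f=grab('wrist'); p,R=cur()
print(proj(f,[[604.5,12,105],p,p+22*R[:,2],[604.5,-40,105],[604.5,65,105]]), -np.array(f['R']).T@f['t'])
X=cloud(f)
g=f['img'].max(2)
with np.errstate(invalid='ignore'): m=(X[...,2]>92)&(X[...,2]<118)&(X[...,0]>580)&(X[...,0]<630)&(g<60)&(abs(X[...,1])<80)
print(m.sum(),X[m].mean(0),X[m].min(0),X[m].max(0))
E
```

```text
[[282.66724209 234.44918794]
 [281.95246532 297.21731913]
 [282.03969425 273.84122746]
 [285.38055509 299.75115785]
 [279.44808124 156.99608806]] [506.58326914  90.3994574  280.56083031]
1603 [602.49975221  16.19010695 108.36441601] [596.14582921 -42.11968645 103.13450831] [610.12035814  64.76547542 112.02899167]
```

Emit:
carry_out --increments '[[[0, 0, 0.05, 0, 0, 0], [-0.001, 0.001, 0.099, 0, 0, 0], [-0.001, 0.001, 0.149, -0.001, 0, 0], [-0.001, 0.001, 0.198, -0.001, 0, 0], [-0.001, 0.001, 0.198, -0.001, 0, 0]]]'

```text
clock: 5.03
eef_pos: [603.1, 12.9, 105.3]
tcp_rot: [2.62, 0.001, 1.526]
contact_force: [0.3, 0.3, -0.8]
opening: 0.339
```

Emit:
carry_out --increments '[[[0, 0, 0, 0, 0, 0], [0, 0, 0, 0, 0, 0], [0, 0, 0, 0, 0, 0], [0, 0, 0, 0, 0, 0]]]' --hand 1 --squeeze 40

```text
clock: 5.37
eef_pos: [602.6, 12.4, 108.1]
tcp_rot: [2.617, -0.0, 1.525]
contact_force: [3.7, 5.1, -7.1]
opening: 0.12
```

```bash
python3 look.py b side; cat > arc.py <<'E'
from p import *
import sys
# bar lift from current: a list of angles
a0,a1=map(float,sys.argv[1:3])  # current bar angle, target
p,R=cur(); g=p+3*R[:,2]
e,l=E(PSI)
hinge=np.array([759.3,5.,69.])
L=159.1; b=math.atan2(36,155)
n=math.ceil(abs(np.degrees(a1-a0))/5)
def gp(a): return hinge+L*(-np.cos(b+a)*e+np.sin(b+a)*np.array([0,0,1]))
off=g-gp(a0); off_lat=off@l
print('grasp',g,'model',gp(a0),'off',off)
wps=[]
for k in range(1,n+1):
    a=a0+(a1-a0)*k/n
    Rk=Ro.from_rotvec(l*(a-a0)).as_matrix()@R
    wps.append((gp(a)+off_lat*l+ (off-off_lat*l)*(1-k/n) -3*Rk[:,2],Rk,40))
plan(wps)
E
python3 arc.py 0 0.524
```

```text
t 5.37 [602.6  12.4 108.1] [ 2.617 -0.     1.525] F [ 3.7  5.1 -7.1] open 0.12 q [ 0.04  0.37  2.16 -0.45  0.1   0.52]
grasp [604.09943886  12.345589   105.50211775] model [604.48900373  12.12633298 104.99417748] off [-0.38956487  0.21925602  0.50794027]
[[[0,0.022,-0.021,0.071,0,0],[0,0.045,-0.04,0.143,0,0],[0,0.07,-0.057,0.214,0,0],[0,0.095,-0.072,0.286,0,0],[0,0.122,-0.086,0.357,0,0]]]
[[[0,0.022,-0.021,0.071,0,0],[0,0.045,-0.04,0.143,0,0],[0,0.045,-0.04,0.143,0,0]]]
```

Emit:
carry_out --increments '[[[0, 0.022, -0.021, 0.071, 0, 0], [0, 0.045, -0.04, 0.143, 0, 0], [0, 0.07, -0.057, 0.214, 0, 0], [0, 0.095, -0.072, 0.286, 0, 0], [0, 0.122, -0.086, 0.357, 0, 0]]]'

```text
clock: 5.83
eef_pos: [627.0, 11.8, 163.3]
tcp_rot: [2.995, -0.003, 1.525]
contact_force: [10.1, 1.6, -18.0]
opening: 0.125
```

Emit:
carry_out --increments '[[[0, 0.022, -0.021, 0.071, 0, 0], [0, 0.045, -0.04, 0.143, 0, 0], [0, 0.045, -0.04, 0.143, 0, 0]]]'

```text
clock: 6.08
eef_pos: [644.0, 11.0, 182.9]
tcp_rot: [-3.138, -0.002, 1.525]
contact_force: [-13.4, 3.9, 14.7]
opening: 0.12
```

```bash
python3 look.py c side; python3 arc.py 0.524 1.06
```

```text
t 6.08 [644.   11.  182.9] [-3.138e+00 -2.000e-03  1.525e+00] F [-13.4   3.9  14.7] open 0.12 q [0.01 0.45 1.65 0.   1.04 0.06]
grasp [643.12681678  11.02043831 179.08116039] model [643.25135563  10.34200607 177.70595711] off [-0.12453885  0.67843224  1.37520328]
[[[0,0.022,-0.021,0.073,0,0],[0,0.046,-0.04,0.146,0,0],[0,0.071,-0.057,0.219,0,0.001],[0,0.098,-0.073,0.292,0,0.001],[0,0.126,-0.086,0.366,0,0.001]]]
[[[0,0.022,-0.021,0.073,0,0],[0,0.046,-0.04,0.146,0,0],[0,0.046,-0.04,0.146,0,0]]]
```

View pics/cside.png

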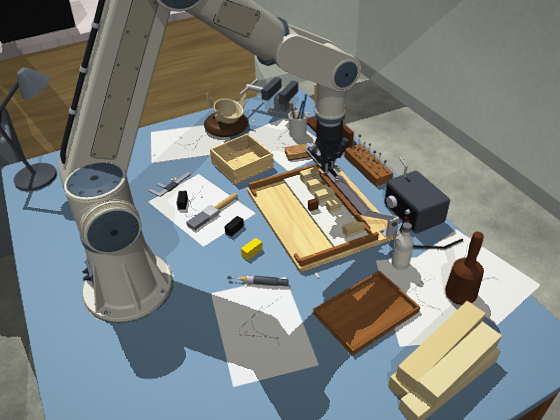

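Emit:
carry_out --increments '[[[0, 0.022, -0.021, 0.073, 0, 0], [0, 0.046, -0.04, 0.146, 0, 0], [0, 0.071, -0.057, 0.219, 0, 0.001], [0, 0.098, -0.073, 0.292, 0, 0.001], [0, 0.126, -0.086, 0.366, 0, 0.001]]]'

```text
clock: 6.55
eef_pos: [691.6, 8.8, 216.4]
tcp_rot: [-2.753, -0.003, 1.524]
contact_force: [-7.5, 2.9, -0.4]
opening: 0.125
```

Emit:
carry_out --increments '[[[0, 0.022, -0.021, 0.073, 0, 0], [0, 0.038, -0.034, 0.12, 0, 0], [0, 0.038, -0.034, 0.12, 0, 0], [0, 0.038, -0.034, 0.12, 0, 0]]]'

```text
clock: 6.88
eef_pos: [711.8, 7.8, 224.1]
tcp_rot: [-2.631, -0.003, 1.524]
contact_force: [-6.4, 1.8, 11.5]
opening: 0.119
```

```bash
python3 look.py d side; python3 arc.py 1.04 1.055
```

```text
t 6.88 [711.8   7.8 224.1] [-2.631 -0.003  1.524] F [-6.4  1.8 11.5] open 0.119 q [-0.    0.8   1.04  0.02  1.81  0.04]
grasp [710.36195212   7.8885497  221.4826592 ] model [711.94023232   7.18008722 220.87201725] off [-1.5782802   0.70846249  0.61064194]
[[[0,0.009,-0.005,0.014,0,0],[0,0.009,-0.005,0.014,0,0]]]
```

Emit:
carry_out --increments '[[[0, 0.007, -0.007, 0.014, 0, 0], [0, 0.012, -0.012, 0.02, 0, 0], [0, 0.012, -0.012, 0.02, 0, 0]]]'

```text
clock: 7.18
eef_pos: [716.9, 7.6, 225.7]
tcp_rot: [-2.607, -0.003, 1.524]
contact_force: [-13.2, 1.6, 10.2]
opening: 0.12
```

```bash
python3 look.py e side;python3 arc.py 1.05 1.055
```

```text
t 7.18 [716.9   7.6 225.7] [-2.607 -0.003  1.524] F [-13.2   1.6  10.2] open 0.12 q [-0.    0.82  1.    0.03  1.85  0.04]
grasp [715.37400618   7.61269922 223.11568885] model [713.45968865   7.11014289 221.338515  ] off [1.91431753 0.50255634 1.77717386]
[[[0,0,0.005,0.005,0,0],[0,0,0.005,0.005,0,0]]]
```

Emit:
carry_out --increments '[[[0, 0.006, -0.006, 0.01, 0, 0], [0, 0.006, -0.006, 0.01, 0, 0], [0, 0.006, -0.006, 0.01, 0, 0]]]'

```text
clock: 7.48
eef_pos: [717.2, 7.5, 225.7]
tcp_rot: [-2.588, -0.002, 1.525]
contact_force: [-26.4, 3.6, 6.1]
opening: 0.119
```

Emit:
carry_out --increments '[[[0, -0.003, 0.003, 0, 0, 0], [0, -0.003, 0.003, 0, 0, 0], [0, -0.003, 0.003, 0, 0, 0]]]' --hand 0.6

```text
clock: 7.73
eef_pos: [721.1, 6.6, 224.6]
tcp_rot: [-2.604, -0.001, 1.524]
contact_force: [0.2, -0.2, 0.0]
opening: 0.4
```

```bash
python3 look.py f side; python3 - <<'E'
from p import *
p,R=cur()
print(nets.tip_of('board_grip','scene')[0])
plan([(p-70*R[:,2],R,35),([590,12,270],Rtool(PSI,0),38),([480,12,250],Rtool(PSI,0),38)])
E
```

```text
t 7.73 [721.1   6.6 224.6] [-2.604e+00 -1.000e-03  1.524e+00] F [ 0.2 -0.2  0. ] open 0.4 q [-0.    0.83  0.98  0.02  1.86  0.04]
{'point': [599.7, 11.5, 44.5], 'confidence': 0.69}
[[[0,0,-0.088,0,0,0],[0,0,-0.175,0,0,0],[0,-0.068,-0.126,-0.103,0,-0.001],[0,-0.136,-0.077,-0.206,0,-0.001],[-0.001,-0.204,-0.028,-0.308,0,-0.001]]]
[[[0,-0.08,0.025,-0.103,0,0],[0,-0.16,0.05,-0.205,0,0],[-0.005,-0.246,0.086,-0.205,0,0],[-0.009,-0.332,0.122,-0.205,0,0],[-0.013,-0.418,0.157,-0.205,0,0]]]
[[[0,0,0,0,0,0]]]
```

Emit:
carry_out --increments '[[[0, 0, -0.088, 0, 0, 0], [0, 0, -0.175, 0, 0, 0], [0, -0.068, -0.126, -0.103, 0, 0], [0, -0.136, -0.077, -0.206, 0, 0], [0, -0.204, -0.028, -0.308, 0, 0]]]'

```text
clock: 8.25
eef_pos: [678.0, 8.5, 275.8]
tcp_rot: [-2.866, 0.0, 1.523]
contact_force: [-0.5, 0.5, 0.6]
opening: 0.403
```

Emit:
carry_out --increments '[[[0, -0.08, 0.025, -0.103, 0, 0], [0, -0.16, 0.05, -0.205, 0, 0], [-0.005, -0.246, 0.086, -0.205, 0, 0], [-0.009, -0.332, 0.122, -0.205, 0, 0], [-0.013, -0.418, 0.157, -0.205, 0, 0]]]'

```text
clock: 8.67
eef_pos: [495.7, 12.0, 264.0]
tcp_rot: [-3.077, 0.0, 1.523]
contact_force: [-0.2, -0.1, -0.0]
opening: 0.398
```

Emit:
carry_out --increments '[[[0, 0, 0, 0, 0, 0]]]'

```text
clock: 8.75
eef_pos: [490.3, 11.9, 262.5]
tcp_rot: [-3.069, 0.001, 1.523]
contact_force: [-0.7, 0.1, -0.3]
opening: 0.403
```

```bash
python3 look.py g side wrist scene; python3 - <<'E'
from h import *
for n in ['scene','side']:
    f=grab(n);X=cloud(f)
    for t in ['bar_handle','bar_hinge','board_grip']:
        print(n,t,[(np.round(d['point']).tolist(),round(d['confidence'],2)) for d in nets.tip_of(t,n)])
f=grab('wrist');
for i in range(1,7): print(i,[(np.round(d['point']).tolist(),round(d['confidence'],2)) for d in nets.tip_of(f'blank{i}_mid','wrist')])
print([(np.round(d['point']).tolist(),round(d['confidence'],2)) for d in nets.tip_of('board_grip','wrist')])
E
```

```text
t 8.75 [490.3  11.9 262.5] [-3.069e+00  1.000e-03  1.523e+00] F [-0.7  0.1 -0.3] open 0.403 q [0.02 0.17 1.86 0.   1.18 0.06]
scene bar_handle [([724.0, 330.0, 0.0], 0.71), ([715.0, 8.0, 221.0], 0.69), ([533.0, -389.0, 2.0], 0.45)]
scene bar_hinge [([760.0, 2.0, 65.0], 0.96), ([510.0, 369.0, -2.0], 0.41)]
scene board_grip [([602.0, 12.0, 44.0], 0.81)]
side bar_handle [([714.0, 7.0, 219.0], 0.87)]
side bar_hinge [([761.0, 2.0, 67.0], 0.57), ([713.0, 5.0, 219.0], 0.17)]
side board_grip [([597.0, 15.0, 50.0], 0.71)]
1 [([595.0, 10.0, 44.0], 0.37)]
2 [([357.0, 72.0, 14.0], 0.87), ([365.0, -44.0, 16.0], 0.6), ([656.0, 42.0, 43.0], 0.58)]
3 []
4 [([650.0, -135.0, 47.0], 0.79)]
5 [([655.0, -17.0, 44.0], 0.83)]
6 [([656.0, 94.0, 42.0], 0.81)]
[([598.0, 10.0, 47.0], 0.7)]
```

View pics/gwrist.png

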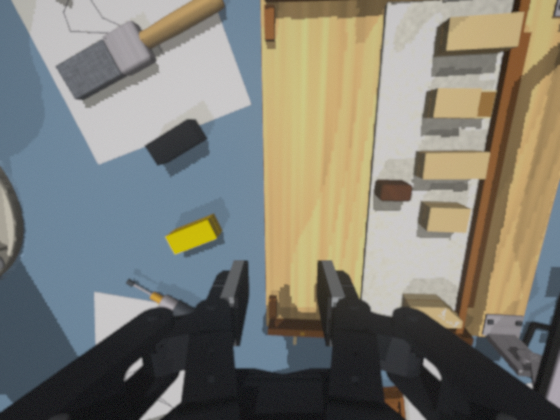

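View pics/gscene.png

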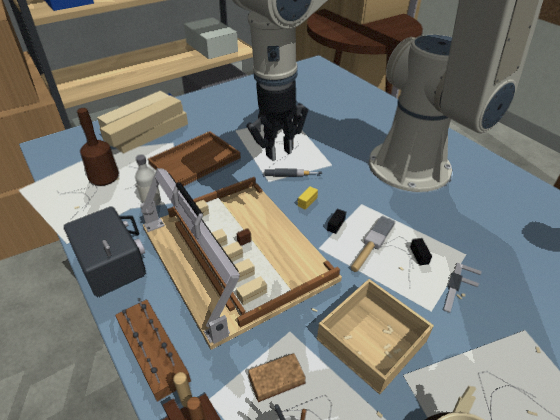

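```bash
python3 - <<'E'
from p import *
R=Rtool(PSI+np.pi/2)
plan([([599,12,150],R,38),([599,12,57],R,20)])
E
```

```text
[[[0.001,0.019,0.019,-0.004,-0.004,-0.107],[0.002,0.039,0.038,-0.007,-0.007,-0.214],[0.003,0.058,0.057,-0.011,-0.011,-0.322],[0.004,0.078,0.076,-0.014,-0.014,-0.429],[0.005,0.097,0.095,-0.018,-0.018,-0.536]]]
[[[-0.009,0.017,0.019,-0.004,-0.004,-0.107],[-0.018,0.033,0.039,-0.007,-0.007,-0.214],[-0.027,0.05,0.058,-0.011,-0.011,-0.322],[-0.036,0.067,0.078,-0.014,-0.014,-0.429],[-0.046,0.083,0.097,-0.018,-0.018,-0.536]]]
[[[-0.016,0.009,0.02,-0.004,-0.004,-0.107],[-0.032,0.018,0.04,-0.007,-0.007,-0.214],[-0.048,0.027,0.06,-0.011,-0.011,-0.322],[-0.065,0.036,0.08,-0.014,-0.014,-0.429],[-0.065,0.037,0.126,-0.014,-0.014,-0.429]]]
[[[0,0,0.047,0,0,0],[0,0,0.093,0,0,0],[0,0,0.14,0,0,0],[0,0,0.186,0,0,0],[0,0,0.186,0,0,0]]]
```

Emit:
carry_out --increments '[[[0.001, 0.019, 0.019, -0.004, -0.004, -0.107], [0.002, 0.039, 0.038, -0.007, -0.007, -0.214], [0.003, 0.058, 0.057, -0.011, -0.011, -0.322], [0.004, 0.078, 0.076, -0.014, -0.014, -0.429], [0.005, 0.097, 0.095, -0.018, -0.018, -0.536]]]' --hand 0.53

```text
clock: 10.12
eef_pos: [534.3, 12.1, 222.6]
tcp_rot: [-3.098, -0.012, 2.09]
contact_force: [-0.1, 0.4, 0.0]
opening: 0.47
```

Emit:
carry_out --increments '[[[-0.009, 0.017, 0.019, -0.004, -0.004, -0.107], [-0.018, 0.033, 0.039, -0.007, -0.007, -0.214], [-0.027, 0.05, 0.058, -0.011, -0.011, -0.322], [-0.036, 0.067, 0.078, -0.014, -0.014, -0.429], [-0.046, 0.083, 0.097, -0.018, -0.018, -0.536]]]'

```text
clock: 10.53
eef_pos: [570.4, 12.0, 182.0]
tcp_rot: [-3.123, -0.011, 2.652]
contact_force: [0.1, 0.1, -0.3]
opening: 0.469
```

Emit:
carry_out --increments '[[[-0.016, 0.009, 0.02, -0.004, -0.004, -0.107], [-0.032, 0.018, 0.04, -0.007, -0.007, -0.214], [-0.048, 0.027, 0.06, -0.011, -0.011, -0.322], [-0.065, 0.036, 0.08, -0.014, -0.014, -0.429], [-0.065, 0.036, 0.08, -0.014, -0.014, -0.429]]]'

```text
clock: 10.95
eef_pos: [599.4, 11.8, 148.5]
tcp_rot: [-3.141, -0.002, 3.1]
contact_force: [-0.2, 0.4, 0.2]
opening: 0.472
```

```bash
python3 look.py h wrist; cat > grip.py <<'E'
from p import *
for n in ['wrist','scene','side']:
    f=grab(n);X=cloud(f);im=f['img'].astype(int)
    with np.errstate(invalid='ignore'):
        m=(X[...,2]>58)&(X[...,2]<70)&(X[...,0]>450)&(X[...,0]<640)&(abs(X[...,1]-10)<40)&(im.max(2)<110)&(im[...,0]>im[...,2]+8)
    if m.sum()>5:
        P=X[m];print(n,m.sum(),P.mean(0).round(1),np.percentile(P,[4,96],axis=0).round(1).tolist())
E
python3 grip.py
```

```text
t 10.95 [599.4  11.8 148.5] [-3.141e+00 -2.000e-03  3.100e+00] F [-0.2  0.4  0.2] open 0.472 q [ 0.02  0.43  1.78 -0.    0.94 -1.51]
wrist 1042 [596.5  11.2  63.6] [[582.4, 3.4, 61.3], [611.5, 18.9, 64.9]]
scene 77 [599.5  14.6  62.6] [[586.0, 6.6, 58.4], [612.9, 21.7, 65.4]]
side 42 [595.9   8.6  61.7] [[582.8, 0.3, 58.8], [609.9, 18.0, 64.7]]
```

View pics/hwrist.png

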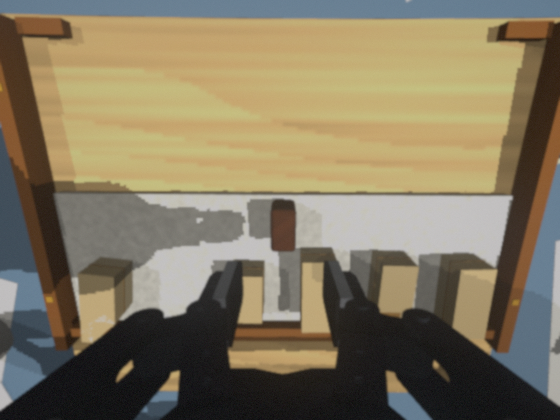

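```bash
python3 - <<'E'
from p import *
R=Rtool(PSI+np.pi/2)
plan([([596,11.3,57],R,24)])
E
```

```text
[[[0.002,0,0.058,0,0,-0.001],[0.004,-0.001,0.117,0,0,-0.002],[0.005,-0.001,0.175,-0.001,0,-0.002],[0.007,-0.002,0.233,-0.001,-0.001,-0.003],[0.007,-0.002,0.233,-0.001,-0.001,-0.003]]]
```

Emit:
carry_out --increments '[[[0.002, 0, 0.058, 0, 0, 0], [0.004, -0.001, 0.117, 0, 0, 0], [0.005, -0.001, 0.175, 0, 0, 0], [0.007, -0.002, 0.23, 0, 0, 0], [0.007, -0.002, 0.23, 0, 0, 0]]]'

```text
clock: 11.57
eef_pos: [593.4, 11.1, 54.9]
tcp_rot: [-3.14, -0.006, 3.093]
contact_force: [-1.5, -0.8, -0.9]
opening: 0.466
```

Emit:
carry_out --increments '[[[0, 0, 0, 0, 0, 0], [0, 0, 0, 0, 0, 0], [0, 0, 0, 0, 0, 0], [0, 0, 0, 0, 0, 0]]]' --hand 1 --squeeze 50

```text
clock: 11.9
eef_pos: [597.1, 11.2, 59.4]
tcp_rot: [-3.141, 0.001, 3.095]
contact_force: [-1.0, 0.4, 2.1]
opening: 0.199
```

```bash
python3 look.py i; python3 - <<'E'
from p import *
R=Rtool(PSI+np.pi/2); e,l=E(PSI)
p,_=cur(); print(p)
plan([(p-100*e,R,10)])
E
```

```text
t 11.9 [597.1  11.2  59.4] [-3.141e+00  1.000e-03  3.095e+00] F [-1.   0.4  2.1] open 0.199 q [ 0.02  0.55  1.83 -0.    0.76 -1.51]
[597.05337678  11.20841427  59.3648119 ]
[[[0.025,0,0,0,0,0],[0.05,0,0,0,0,0],[0.075,0,0,0,0,0],[0.1,0,0,0,0.001,0],[0.125,0,0,0,0.001,0]]]
[[[0.025,0,0,0,0,0],[0.05,0,0,0,0,0],[0.075,0,0,0,0,0],[0.1,0,0,0,0.001,0],[0.125,0,0,0,0.001,0]]]
[[[0,0,0,0,0,0]]]
```

Emit:
carry_out --increments '[[[0.008, 0, 0, 0, 0, 0], [0.022, 0, 0, 0, 0, 0], [0.04, 0, 0, 0, 0, 0], [0.06, 0, 0, 0, 0, 0], [0.08, 0, 0, 0, 0, 0]]]'

```text
clock: 12.32
eef_pos: [565.3, 12.7, 59.3]
tcp_rot: [-3.141, 0.003, 3.095]
contact_force: [1.6, -0.2, 6.8]
opening: 0.2
```

Emit:
carry_out --increments '[[[0.02, 0, 0, 0, 0, 0], [0.04, 0, 0, 0, 0, 0], [0.06, 0, 0, 0, 0, 0], [0.08, 0, 0, 0, 0, 0], [0.1, 0, 0, 0, 0, 0]]]'

```text
clock: 12.73
eef_pos: [525.3, 14.6, 59.3]
tcp_rot: [-3.141, 0.003, 3.095]
contact_force: [2.8, -0.1, 6.3]
opening: 0.204
```

Emit:
carry_out --increments '[[[0.02, 0, 0, 0, 0, 0], [0.04, 0, 0, 0, 0, 0], [0.056, 0, 0, 0, 0, 0], [0.07, 0, 0, 0, 0, 0], [0.08, 0, 0, 0, 0, 0]]]'

```text
clock: 13.15
eef_pos: [493.3, 16.0, 59.3]
tcp_rot: [-3.141, 0.003, 3.095]
contact_force: [2.2, -0.1, 7.7]
opening: 0.205
```

104 mm so far; nudge to the stop.

Emit:
carry_out --increments '[[[0.008, 0, 0, 0, 0, 0], [0.014, 0, 0, 0, 0, 0], [0.014, 0, 0, 0, 0, 0]]]'

```text
clock: 13.4
eef_pos: [487.8, 16.3, 59.3]
tcp_rot: [-3.141, 0.003, 3.095]
contact_force: [1.2, 0.7, 9.3]
opening: 0.205
```

Emit:
carry_out --increments '[[[0.005, 0, 0, 0, 0, 0], [0.01, 0, 0, 0, 0, 0], [0.01, 0, 0, 0, 0, 0]]]'

```text
clock: 13.65
eef_pos: [487.4, 16.4, 59.6]
tcp_rot: [-3.141, 0.01, 3.095]
contact_force: [12.1, -1.7, -4.4]
opening: 0.203
```

Emit:
carry_out --increments '[[[-0.008, 0, 0, 0, 0, 0], [-0.008, 0, 0, 0, 0, 0], [-0.008, 0, 0, 0, 0, 0]]]' --hand 0.5

```text
clock: 13.9
eef_pos: [485.3, 16.3, 58.0]
tcp_rot: [-3.141, -0.002, 3.095]
contact_force: [0.8, 0.5, -0.4]
opening: 0.502
```

```bash
python3 look.py j; python3 - <<'E'
from p import *
R=Rtool(PSI+np.pi/2)
p,_=cur()
plan([(p+[0,0,50],R,25),([590,12,280],R,36)])
E
```

```text
t 13.9 [485.3  16.3  58. ] [-3.141e+00 -2.000e-03  3.095e+00] F [ 0.8  0.5 -0.4] open 0.502 q [ 0.03  0.43  2.07 -0.    0.64 -1.49]
[[[0,0,-0.062,0,-0.001,0],[0,0,-0.125,-0.001,-0.001,0],[-0.043,0,-0.197,-0.001,-0.001,0],[-0.087,0,-0.268,-0.001,-0.001,0],[-0.13,0,-0.34,-0.001,-0.001,0]]]
[[[-0.044,0,-0.072,0,0,0],[-0.087,0,-0.143,0,0,0],[-0.131,0.001,-0.215,0,0,0],[-0.131,0.001,-0.215,0,0,0]]]
```

Emit:
carry_out --increments '[[[0, 0, -0.062, 0, 0, 0], [0, 0, -0.125, 0, 0, 0], [-0.043, 0, -0.197, 0, 0, 0], [-0.087, 0, -0.268, 0, 0, 0], [-0.13, 0, -0.34, 0, 0, 0]]]'

```text
clock: 14.32
eef_pos: [537.4, 14.0, 195.2]
tcp_rot: [-3.141, -0.002, 3.095]
contact_force: [0.3, 0.4, -1.4]
opening: 0.5
```

Emit:
carry_out --increments '[[[-0.044, 0, -0.072, 0, 0, 0], [-0.087, 0, -0.143, 0, 0, 0], [-0.131, 0.001, -0.215, 0, 0, 0], [-0.131, 0.001, -0.215, 0, 0, 0]]]'

```text
clock: 14.65
eef_pos: [595.0, 12.0, 285.8]
tcp_rot: [-3.141, 0.009, 3.095]
contact_force: [0.7, -0.6, 1.2]
opening: 0.501
```

```bash
cat > bl.py <<'E'
from p import *
import sys
# find blank tops on the board / base: cluster points z in 52..68 
def blanks(n,zlo=53,zhi=68,xr=(490,625),yr=(-170,190)):
    f=grab(n);X=cloud(f);im=f['img'].astype(int)
    with np.errstate(invalid='ignore'):
        m=(X[...,2]>zlo)&(X[...,2]<zhi)&(X[...,0]>xr[0])&(X[...,0]<xr[1])&(X[...,1]>yr[0])&(X[...,1]<yr[1])&(im[...,0]>im[...,2]+15)&(im.max(2)>95)
    m=cv2.morphologyEx(m.astype(np.uint8),cv2.MORPH_OPEN,np.ones((2,2)))
    k,lab,st,_=cv2.connectedComponentsWithStats(m)
    o=[]
    for i in range(1,k):
        if st[i,4]<25: continue
        P=X[lab==i]; z=np.median(P[:,2])
        P=P[abs(P[:,2]-z)<4]
        rc=cv2.minAreaRect(P[:,:2].astype(np.float32))
        (c,(w,h),a)=rc
        if w<h: w,h,a=h,w,a-90
        a=(a+90)%180-90
        o.append((round(c[0],1),round(c[1],1),round(float(z),1),round(w,1),round(h,1),round(a,1),int(st[i,4])))
    return o
if __name__=='__main__':
    for n in sys.argv[1:]:
        for b in blanks(n): print(n,b)
E
python3 look.py k wrist scene; python3 bl.py wrist scene side; python3 grip.py
python3 - <<'E'
from h import *
for c in ['wrist','scene']:
  for i in range(1,7): print(c,i,[(np.round(d['point']).tolist(),round(d['confidence'],2)) for d in nets.tip_of(f'blank{i}_mid',c) if d['point'][0]>450])
E
```

```text
t 14.65 [595.   12.  285.8] [-3.141  0.009  3.095] F [ 0.7 -0.6  1.2] open 0.501 q [ 0.02  0.27  1.67 -0.    1.19 -1.51]
wrist (497.7, 15.9, 63.9, 16.3, 13.5, 87.3, 230)
wrist (0.0, 0.0, nan, 0.0, 0.0, 0.0, 1398)
wrist (0.0, 0.0, nan, 0.0, 0.0, 0.0, 960)
wrist (0.0, 0.0, nan, 0.0, 0.0, 0.0, 1555)
wrist (0.0, 0.0, nan, 0.0, 0.0, 0.0, 1326)
wrist (0.0, 0.0, nan, 0.0, 0.0, 0.0, 931)
scene (0.0, 0.0, nan, 0.0, 0.0, 0.0, 177)
scene (543.9, -12.8, 58.6, 40.7, 24.8, -6.3, 154)
scene (544.4, 43.8, 58.7, 60.4, 25.4, -1.6, 241)
scene (539.6, 102.5, 58.7, 40.2, 24.3, -5.4, 178)
scene (0.0, 0.0, nan, 0.0, 0.0, 0.0, 290)
side (0.0, 0.0, nan, 0.0, 0.0, 0.0, 107)
side (539.0, 97.3, 56.9, 40.1, 27.6, -6.8, 78)
side (544.5, 38.4, 57.2, 61.5, 30.5, 2.0, 134)
side (0.0, 0.0, nan, 0.0, 0.0, 0.0, 90)
side (546.3, -130.3, 57.0, 59.2, 27.6, -11.9, 142)
wrist 492 [490.   14.6  63.9] [[476.4, 7.2, 62.1], [503.6, 21.9, 65.4]]
scene 67 [491.6  18.7  62.2] [[476.5, 11.3, 58.8], [504.6, 26.0, 64.9]]
side 44 [487.4  13.   62.1] [[473.3, 4.5, 58.4], [501.6, 22.5, 66.0]]
wrist 1 [([553.0, 161.0, 40.0], 0.8)]
wrist 2 []
wrist 3 []
wrist 4 [([548.0, -129.0, 47.0], 0.68)]
wrist 5 [([546.0, -14.0, 44.0], 0.97)]
wrist 6 [([547.0, 99.0, 44.0], 0.89)]
scene 1 []
scene 2 [([544.0, 46.0, 49.0], 0.75)]
scene 3 []
scene 4 [([547.0, -128.0, 50.0], 0.6)]
scene 5 [([544.0, -13.0, 43.0], 0.73), ([716.0, 9.0, 221.0], 0.25)]
scene 6 [([552.0, 100.0, 42.0], 0.64)]
```

View pics/kwrist.png

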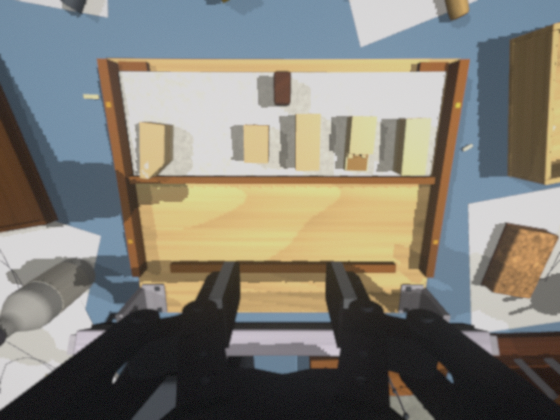

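```bash
sed -i 's/P=X\[lab==i\]; z=np.median(P\[:,2\])/P=X[lab==i]; P=P[~np.isnan(P[:,2])]; z=np.median(P[:,2])/' bl.py; python3 bl.py wrist scene side
```

```text
wrist (497.7, 15.9, 63.9, 16.3, 13.4, 89.0, 226)
wrist (545.5, 41.1, 60.0, 58.9, 25.0, -1.8, 1420)
wrist (540.4, 99.4, 60.0, 37.3, 26.2, -3.3, 972)
wrist (556.0, 156.9, 60.0, 58.6, 27.6, -0.7, 1545)
wrist (547.4, -128.3, 60.0, 58.9, 26.4, -8.3, 1335)
wrist (544.6, -15.0, 59.9, 38.7, 24.7, -4.2, 929)
scene (546.5, -125.3, 58.6, 58.4, 26.2, -6.8, 178)
scene (543.7, -11.6, 59.1, 41.1, 24.9, -5.5, 153)
scene (544.8, 44.4, 58.8, 60.8, 24.0, -1.2, 244)
scene (539.8, 102.3, 59.0, 40.8, 24.8, -2.9, 173)
scene (555.4, 159.9, 58.9, 60.5, 24.5, -1.1, 296)
side (555.1, 153.6, 57.7, 61.0, 27.2, -0.1, 115)
side (539.5, 95.2, 57.3, 39.0, 27.1, -17.7, 84)
side (544.8, 35.9, 57.5, 61.0, 30.3, -0.2, 126)
side (544.5, -19.3, 58.1, 38.5, 25.7, -1.9, 89)
side (546.2, -130.9, 57.3, 58.4, 25.3, -12.8, 146)
```

```bash
cat > mv.py <<'E'
from p import *
import sys
RB=Rtool(PSI+np.pi/2)
TR=(np.array([531.5,-388.,0]),np.radians(7.6)); BX=(np.array([511.8,369.5,0]),np.radians(8.9))
def inb(F,x,y,z):
    e,l=E(F[1]); return F[0]+x*e+y*l+[0,0,z], Rtool(F[1]+np.pi/2)
a=sys.argv[1:]
p,R=cur()
if a[0]=='pick':   # pick x y  [z]
    x,y=map(float,a[1:3]); z=float(a[3]) if len(a)>3 else 55
    w=[]
    if p[2]<120: w.append(([p[0],p[1],140],R,36))
    w+=[([x,y,140],RB,38),([x,y,95],RB,25),([x,y,z],RB,14)]
    plan(w,settle=2)
elif a[0] in('tray','box'):
    x,y=map(float,a[1:3]); z=float(a[3])
    q,S=inb(TR if a[0]=='tray' else BX,x,y,z)
    print('target',q.round(1))
    w=[([p[0],p[1],100],R,20),([p[0],p[1],160],R,36),([q[0],q[1],160],S,36),([q[0],q[1],z+45],S,30),(q,S,13)]
    plan(w,settle=2)
E
python3 mv.py pick 556 156.9
```

```text
[[[0.017,0.06,0.058,0,0,0],[0.034,0.119,0.117,0,0,0],[0.051,0.179,0.175,0,0,0],[0.068,0.239,0.233,-0.001,0,0],[0.085,0.298,0.291,-0.001,0,0]]]
[[[0.017,0.06,0.058,0,0,0],[0.017,0.06,0.115,0,0,0],[0.017,0.06,0.171,0,0,0],[0.017,0.06,0.204,0,0,0],[0.017,0.06,0.237,0,0,0]]]
[[[0,0,0.033,0,0,0],[0,0,0.033,0,0,0],[0,0,0.033,0,0,0]]]
```

Emit:
carry_out --increments '[[[0.017, 0.06, 0.058, 0, 0, 0], [0.034, 0.119, 0.117, 0, 0, 0], [0.051, 0.179, 0.175, 0, 0, 0], [0.068, 0.239, 0.233, 0, 0, 0], [0.085, 0.298, 0.291, 0, 0, 0]]]' --hand 0.54

```text
clock: 16.22
eef_pos: [561.6, 133.6, 162.6]
tcp_rot: [-3.141, 0.0, 3.095]
contact_force: [0.6, 0.6, -0.8]
opening: 0.459
```

Emit:
carry_out --increments '[[[0.017, 0.06, 0.058, 0, 0, 0], [0.017, 0.06, 0.115, 0, 0, 0], [0.017, 0.06, 0.171, 0, 0, 0], [0.017, 0.06, 0.204, 0, 0, 0], [0.017, 0.06, 0.237, 0, 0, 0]]]'

```text
clock: 16.63
eef_pos: [555.7, 157.0, 67.3]
tcp_rot: [-3.14, -0.002, 3.096]
contact_force: [0.5, -0.4, -0.1]
opening: 0.457
```

Emit:
carry_out --increments '[[[0, 0, 0.033, 0, 0, 0], [0, 0, 0.033, 0, 0, 0], [0, 0, 0.033, 0, 0, 0]]]'

```text
clock: 16.88
eef_pos: [555.8, 156.7, 55.0]
tcp_rot: [-3.14, -0.002, 3.095]
contact_force: [0.3, -0.1, 0.3]
opening: 0.463
```

```bash
python3 look.py l side scene; python3 bl.py scene side; python3 - <<'E'
import cv2
a=cv2.imread('pics/lside.png')[140:270,230:400];b=cv2.imread('pics/lscene.png')[180:320,150:330]
cv2.imwrite('pics/lcrop.png',cv2.hconcat([cv2.resize(a,(400,306)),cv2.resize(b,(394,306))]))
E
```

```text
t 16.88 [555.8 156.7  55. ] [-3.140e+00 -2.000e-03  3.095e+00] F [ 0.3 -0.1  0.3] open 0.463 q [ 0.27  0.54  1.87 -0.    0.74 -1.25]
scene (546.4, -125.8, 59.3, 56.8, 25.6, -9.4, 142)
scene (544.5, -12.3, 59.5, 40.1, 25.1, -3.5, 129)
scene (552.7, 43.8, 59.4, 45.2, 24.1, -3.5, 150)
scene (578.3, 159.7, 58.7, 22.8, 14.3, 89.2, 68)
side (539.2, 153.0, 58.1, 31.0, 28.3, -0.9, 51)
side (539.9, 97.3, 56.7, 38.4, 27.7, -4.9, 81)
side (543.8, 36.6, 57.9, 61.6, 29.0, -2.4, 131)
side (543.9, -19.7, 57.6, 40.5, 23.8, 4.2, 85)
side (546.1, -131.6, 57.6, 60.6, 26.1, -8.1, 143)
```

View pics/lcrop.png

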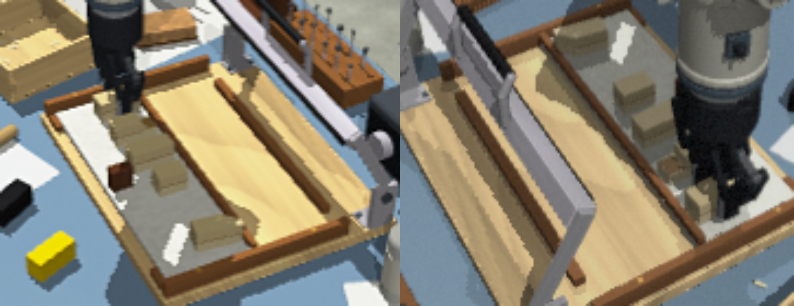

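Straddled well; gripper over the end blank, neighbours clear. Close.

Emit:
carry_out --increments '[[[0, 0, 0, 0, 0, 0], [0, 0, 0, 0, 0, 0], [0, 0, 0, 0, 0, 0], [0, 0, 0, 0, 0, 0]]]' --hand 1 --squeeze 60

```text
clock: 17.42
eef_pos: [556.9, 157.0, 56.5]
tcp_rot: [-3.141, 0.001, 3.095]
contact_force: [-0.5, 0.5, 5.4]
opening: 0.291
```

```bash
python3 look.py l; python3 mv.py tray -50 0 33
```

```text
t 17.42 [556.9 157.   56.5] [-3.141e+00  1.000e-03  3.095e+00] F [-0.5  0.5  5.4] open 0.291 q [ 0.27  0.54  1.87 -0.    0.74 -1.25]
target [ 481.9 -394.6   33. ]
[[[0,0,-0.036,0,0,0],[0,0,-0.073,0,0,0],[0,0,-0.109,0,0,0],[0,0,-0.184,0,0,0],[0,0,-0.259,0,0,0]]]
[[[0.008,-0.087,0,0,0,-0.011],[0.015,-0.173,0,0,0,-0.021],[0.023,-0.26,0,0,0,-0.032],[0.031,-0.347,0,0,0,-0.043],[0.039,-0.433,0,0,0,-0.053]]]
[[[0.013,-0.086,0,0,0,-0.011],[0.025,-0.172,0,0,0,-0.021],[0.038,-0.258,0,0,0,-0.032],[0.05,-0.344,0,0,0,-0.043],[0.063,-0.43,0,0,0,-0.053]]]
[[[0.017,-0.085,0,0,0,-0.011],[0.035,-0.17,0,0,0,-0.021],[0.052,-0.256,0,0,0,-0.032],[0.069,-0.341,0,0,0,-0.043],[0.087,-0.426,0,0,0,-0.053]]]
[[[0.022,-0.084,0,0,0,-0.011],[0.022,-0.084,0.068,0,0,-0.011],[0.022,-0.084,0.137,0,0,-0.011],[0.022,-0.084,0.205,0,0,-0.011],[0.022,-0.084,0.233,0,0,-0.011]]]
[[[0,0,0.028,0,0,0],[0,0,0.056,0,0,0],[0,0,0.084,0,0,0],[0,0,0.084,0,0,0],[0,0,0.084,0,0,0]]]
```

Emit:
carry_out --increments '[[[0, 0, -0.036, 0, 0, 0], [0, 0, -0.073, 0, 0, 0], [0, 0, -0.109, 0, 0, 0], [0, 0, -0.184, 0, 0, 0], [0, 0, -0.259, 0, 0, 0]]]'

```text
clock: 17.83
eef_pos: [555.4, 156.6, 159.5]
tcp_rot: [-3.14, -0.002, 3.095]
contact_force: [-0.1, 0.2, -0.6]
opening: 0.294
```

Emit:
carry_out --increments '[[[0.008, -0.087, 0, 0, 0, -0.011], [0.015, -0.173, 0, 0, 0, -0.021], [0.023, -0.26, 0, 0, 0, -0.032], [0.031, -0.347, 0, 0, 0, -0.043], [0.039, -0.433, 0, 0, 0, -0.053]]]'

```text
clock: 18.25
eef_pos: [532.2, -16.9, 159.7]
tcp_rot: [-3.141, 0.0, -3.131]
contact_force: [0.6, -0.1, 0.1]
opening: 0.294
```

Emit:
carry_out --increments '[[[0.013, -0.086, 0, 0, 0, -0.011], [0.025, -0.172, 0, 0, 0, -0.021], [0.038, -0.258, 0, 0, 0, -0.032], [0.05, -0.344, 0, 0, 0, -0.043], [0.063, -0.43, 0, 0, 0, -0.053]]]'

```text
clock: 18.67
eef_pos: [508.5, -189.3, 159.7]
tcp_rot: [-3.141, -0.0, -3.076]
contact_force: [0.5, 1.2, -0.6]
opening: 0.291
```

Emit:
carry_out --increments '[[[0.017, -0.085, 0, 0, 0, -0.011], [0.035, -0.17, 0, 0, 0, -0.021], [0.052, -0.256, 0, 0, 0, -0.032], [0.069, -0.341, 0, 0, 0, -0.043], [0.087, -0.426, 0, 0, 0, -0.053]]]'

```text
clock: 19.08
eef_pos: [484.8, -361.7, 159.8]
tcp_rot: [-3.141, -0.0, -3.021]
contact_force: [0.2, 1.1, -0.7]
opening: 0.291
```

Emit:
carry_out --increments '[[[0.022, -0.084, 0, 0, 0, -0.011], [0.022, -0.084, 0.068, 0, 0, -0.011], [0.022, -0.084, 0.137, 0, 0, -0.011], [0.022, -0.084, 0.205, 0, 0, -0.011], [0.022, -0.084, 0.233, 0, 0, -0.011]]]'

```text
clock: 19.5
eef_pos: [478.8, -393.5, 63.2]
tcp_rot: [3.139, -0.004, -3.01]
contact_force: [-0.5, 0.8, 0.1]
opening: 0.291
```

```bash
python3 look.py m side; python3 - <<'E'
import cv2
a=cv2.imread('pics/mside.png')[200:370,220:440]
cv2.imwrite('pics/mcrop.png',cv2.resize(a,None,fx=3,fy=3))
E
```

```text
t 19.5 [ 478.8 -393.5   63.2] [ 3.139 -0.004 -3.01 ] F [-0.5  0.8  0.1] open 0.291 q [-0.69  0.57  1.77 -0.    0.8  -2.39]
```

View pics/mcrop.png

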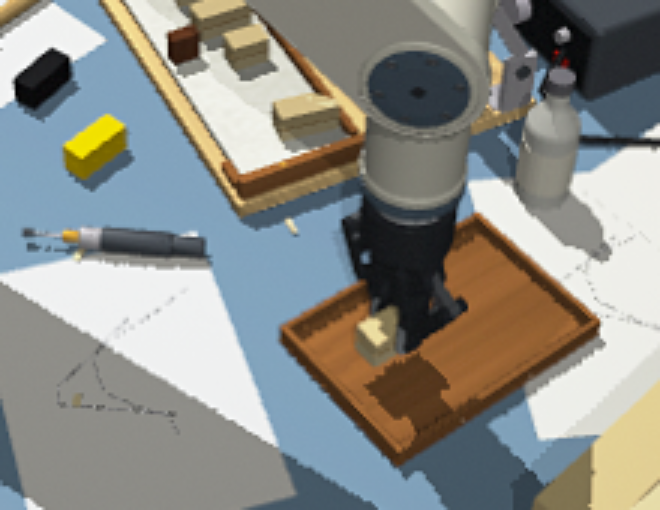

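Emit:
carry_out --increments '[[[0, 0, 0.028, 0, 0, 0], [0, 0, 0.056, 0, 0, 0], [0, 0, 0.08, 0, 0, 0], [0, 0, 0.08, 0, 0, 0], [0, 0, 0.08, 0, 0, 0]]]'

```text
clock: 19.97
eef_pos: [480.6, -394.3, 34.2]
tcp_rot: [-3.141, -0.001, -3.009]
contact_force: [0.2, 0.2, -0.1]
opening: 0.294
```

Emit:
carry_out --increments '[[[0, 0, 0.004, 0, 0, 0], [0, 0, 0.004, 0, 0, 0]]]'

```text
clock: 20.13
eef_pos: [480.9, -394.7, 33.2]
tcp_rot: [-3.14, -0.0, -3.01]
contact_force: [0.1, -0.4, -0.1]
opening: 0.294
```

Emit:
carry_out --increments '[[[0, 0, 0, 0, 0, 0], [0, 0, 0, 0, 0, 0], [0, 0, 0, 0, 0, 0]]]' --hand 0.54

```text
clock: 20.38
eef_pos: [480.8, -394.6, 33.1]
tcp_rot: [-3.14, -0.0, -3.01]
contact_force: [0.4, -0.1, 0.9]
opening: 0.456
```

```bash
python3 look.py n side; python3 mv.py pick 545.5 41.1;  python3 bl.py side
```

```text
t 20.38 [ 480.8 -394.6   33.1] [-3.14 -0.   -3.01] F [ 0.4 -0.1  0.9] open 0.456 q [-0.69  0.62  1.78 -0.    0.74 -2.39]
[[[0,0,-0.089,0,0,0],[0,0,-0.178,0,0,0],[0,0,-0.268,0,0,0],[-0.025,0.088,-0.268,0,0,0.014],[-0.051,0.176,-0.268,0,0,0.028]]]
[[[-0.023,0.089,0,0,0,0.014],[-0.045,0.178,0,0,0,0.028],[-0.068,0.267,0,0,0,0.042],[-0.091,0.356,0,0,0,0.057],[-0.113,0.445,0,0,0,0.071]]]
[[[-0.016,0.09,0,0,0,0.014],[-0.032,0.181,0,0,0,0.028],[-0.048,0.271,0,0,0,0.042],[-0.064,0.361,0,0,0,0.057],[-0.08,0.452,0,0,0,0.071]]]
[[[0,0,0.056,0,0,0],[0,0,0.112,0,0,0],[0,0,0.146,0,0,0],[0,0,0.179,0,0,0],[0,0,0.212,0,0,0]]]
[[[0,0,0,0,0,0],[0,0,0,0,0,0]]]
side (533.2, 93.8, 57.0, 28.5, 24.3, 70.2, 50)
side (531.3, 38.6, 57.9, 31.1, 25.6, -7.3, 60)
side (538.5, -18.1, 57.0, 31.8, 24.0, 0.8, 67)
side (538.9, -130.2, 57.7, 45.5, 25.9, -12.8, 117)
```

Emit:
carry_out --increments '[[[0, 0, -0.089, 0, 0, 0], [0, 0, -0.178, 0, 0, 0], [0, 0, -0.268, 0, 0, 0], [-0.025, 0.088, -0.268, 0, 0, 0.014], [-0.051, 0.176, -0.268, 0, 0, 0.028]]]'

```text
clock: 20.9
eef_pos: [493.0, -323.5, 142.7]
tcp_rot: [-3.137, 0.004, -3.043]
contact_force: [0.6, 1.0, -0.7]
opening: 0.463
```

Emit:
carry_out --increments '[[[-0.023, 0.089, 0, 0, 0, 0.014], [-0.045, 0.178, 0, 0, 0, 0.028], [-0.068, 0.267, 0, 0, 0, 0.042], [-0.091, 0.356, 0, 0, 0, 0.057], [-0.113, 0.445, 0, 0, 0, 0.071]]]'

```text
clock: 21.32
eef_pos: [518.4, -138.6, 139.9]
tcp_rot: [-3.141, -0.0, -3.114]
contact_force: [0.4, 0.3, 0.4]
opening: 0.462
```

Emit:
carry_out --increments '[[[-0.016, 0.09, 0, 0, 0, 0.014], [-0.032, 0.181, 0, 0, 0, 0.028], [-0.048, 0.271, 0, 0, 0, 0.042], [-0.064, 0.361, 0, 0, 0, 0.057], [-0.08, 0.452, 0, 0, 0, 0.071]]]'

```text
clock: 21.73
eef_pos: [545.2, 43.2, 139.8]
tcp_rot: [-3.141, -0.0, 3.095]
contact_force: [0.4, 0.4, 0.5]
opening: 0.464
```

```bash
python3 look.py o side scene wrist; python3 bl.py side scene wrist; python3 mv.py pick 545.5 41.1; python3 - <<'E'
import cv2
a=cv2.imread('pics/oside.png')[140:380,230:440];b=cv2.imread('pics/oscene.png')[130:320,130:330]
cv2.imwrite('pics/ocrop.png',cv2.hconcat([cv2.resize(a,(385,440)),cv2.resize(b,(410,440))]))
E
```

```text
t 21.73 [545.2  43.2 139.8] [-3.141 -0.     3.095] F [0.4 0.4 0.5] open 0.464 q [ 0.08  0.37  1.9  -0.    0.87 -1.45]
side (538.1, 95.1, 57.4, 37.9, 23.5, 4.6, 81)
side (544.6, 37.6, 57.5, 61.7, 27.5, -0.3, 122)
side (544.2, -19.1, 57.8, 39.8, 26.2, -2.9, 89)
side (545.7, -131.8, 57.8, 59.6, 27.3, -10.3, 142)
scene (546.3, -126.6, 59.1, 57.0, 25.9, -7.8, 144)
scene (544.0, -12.9, 58.9, 40.1, 24.8, -3.0, 142)
scene (544.5, 43.6, 59.0, 61.2, 24.8, -1.6, 246)
scene (539.7, 102.4, 59.0, 38.9, 23.6, -2.6, 173)
wrist (492.3, 12.0, 63.9, 3.9, 3.2, 89.8, 33)
wrist (497.8, 19.5, 64.0, 4.2, 3.8, 6.4, 33)
wrist (544.9, 41.1, 60.0, 60.5, 25.4, -1.9, 3215)
wrist (539.6, 99.5, 60.0, 39.9, 26.5, -4.6, 2289)
wrist (547.3, -128.6, 60.1, 60.4, 27.6, -10.1, 2865)
wrist (543.9, -15.1, 60.0, 40.6, 25.9, -4.2, 2200)
[[[-0.001,0.001,-0.001,-0.001,-0.001,0],[-0.001,0.001,0.055,-0.001,-0.001,0],[-0.001,0.001,0.111,-0.001,-0.001,0],[-0.001,0.001,0.145,-0.001,-0.001,0],[-0.001,0.001,0.178,-0.001,-0.001,0]]]
[[[0,0,0.033,0,0,0],[0,0,0.033,0,0,0],[0,0,0.033,0,0,0]]]
```

View pics/ocrop.png

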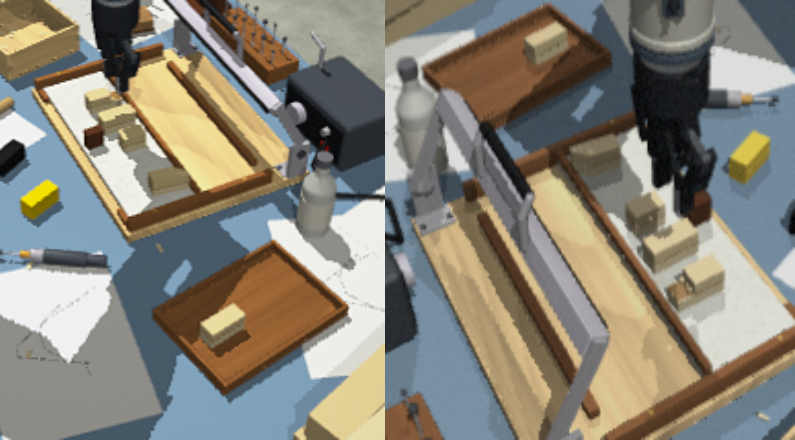

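Emit:
carry_out --increments '[[[0, 0, 0.055, 0, 0, 0], [0, 0, 0.11, 0, 0, 0], [0, 0, 0.145, 0, 0, 0], [0, 0, 0.18, 0, 0, 0], [0, 0, 0.212, 0, 0, 0]]]'

```text
clock: 22.45
eef_pos: [544.8, 39.7, 53.8]
tcp_rot: [-3.141, -0.001, 3.093]
contact_force: [0.6, 0.6, -0.4]
opening: 0.463
```

Emit:
carry_out --increments '[[[0, 0, 0, 0, 0, 0], [0, 0, 0, 0, 0, 0]]]'

```text
clock: 22.62
eef_pos: [544.6, 40.1, 54.4]
tcp_rot: [-3.141, -0.002, 3.094]
contact_force: [0.4, 0.5, 0.0]
opening: 0.463
```

Emit:
carry_out --increments '[[[0, 0, 0, 0, 0, 0], [0, 0, 0, 0, 0, 0], [0, 0, 0, 0, 0, 0], [0, 0, 0, 0, 0, 0]]]' --hand 1

```text
clock: 22.95
eef_pos: [545.8, 41.2, 55.6]
tcp_rot: [-3.141, 0.001, 3.095]
contact_force: [-1.3, -0.6, 4.8]
opening: 0.29
```

```bash
python3 look.py l; python3 mv.py tray 45 0 33.5
```

```text
t 22.95 [545.8  41.2  55.6] [-3.141e+00  1.000e-03  3.095e+00] F [-1.3 -0.6  4.8] open 0.29 q [ 0.07  0.5   1.94 -0.    0.7  -1.45]
target [ 576.1 -382.    33.5]
[[[0,0,-0.037,0,0,0],[0,0,-0.074,0,0,0],[0,0,-0.111,0,0,0],[0,0,-0.186,0,0,0],[0,0,-0.261,0,0,0]]]
[[[-0.01,-0.088,0,0,0,-0.014],[-0.021,-0.176,0,0,0,-0.028],[-0.031,-0.263,0,0,0,-0.043],[-0.042,-0.351,0,0,0,-0.057],[-0.052,-0.439,0,0,0,-0.071]]]
[[[-0.004,-0.088,0,0,0,-0.014],[-0.008,-0.177,0,0,0,-0.028],[-0.011,-0.265,0,0,0,-0.043],[-0.015,-0.353,0,0,0,-0.057],[-0.019,-0.442,0,0,0,-0.071]]]
[[[0.003,-0.088,0,0,0,-0.014],[0.006,-0.177,0,0,0,-0.028],[0.006,-0.177,0.068,0,0,-0.028],[0.006,-0.177,0.136,0,0,-0.028],[0.006,-0.177,0.204,0,0,-0.028]]]
[[[0,0,0.028,0,0,0],[0,0,0.056,0,0,0],[0,0,0.084,0,0,0],[0,0,0.112,0,0,0],[0,0,0.112,0,0,0]]]
[[[0,0,0,0,0,0]]]
```

Emit:
carry_out --increments '[[[0, 0, -0.037, 0, 0, 0], [0, 0, -0.074, 0, 0, 0], [0, 0, -0.111, 0, 0, 0], [0, 0, -0.186, 0, 0, 0], [0, 0, -0.261, 0, 0, 0]]]'

```text
clock: 23.37
eef_pos: [544.4, 41.5, 159.7]
tcp_rot: [-3.141, -0.002, 3.096]
contact_force: [0.2, -0.7, 0.8]
opening: 0.291
```

Emit:
carry_out --increments '[[[-0.01, -0.088, 0, 0, 0, -0.014], [-0.021, -0.176, 0, 0, 0, -0.028], [-0.031, -0.263, 0, 0, 0, -0.043], [-0.042, -0.351, 0, 0, 0, -0.057], [-0.052, -0.439, 0, 0, 0, -0.071]]]'

```text
clock: 23.78
eef_pos: [557.9, -136.4, 159.8]
tcp_rot: [-3.141, 0.0, -3.112]
contact_force: [1.6, 1.1, -0.5]
opening: 0.291
```

Emit:
carry_out --increments '[[[-0.004, -0.088, 0, 0, 0, -0.014], [-0.008, -0.177, 0, 0, 0, -0.028], [-0.011, -0.265, 0, 0, 0, -0.043], [-0.015, -0.353, 0, 0, 0, -0.057], [-0.019, -0.442, 0, 0, 0, -0.071]]]'

```text
clock: 24.2
eef_pos: [570.3, -313.1, 159.7]
tcp_rot: [-3.141, -0.0, -3.038]
contact_force: [0.6, 0.8, -0.1]
opening: 0.29
```

Emit:
carry_out --increments '[[[0.003, -0.088, 0, 0, 0, -0.014], [0.006, -0.177, 0, 0, 0, -0.028], [0.006, -0.177, 0.068, 0, 0, -0.028], [0.006, -0.177, 0.136, 0, 0, -0.028], [0.006, -0.177, 0.204, 0, 0, -0.028]]]'

```text
clock: 24.62
eef_pos: [575.3, -383.3, 77.4]
tcp_rot: [-3.14, 0.0, -3.011]
contact_force: [0.2, -0.2, -0.4]
opening: 0.291
```

```bash
python3 look.py q side scene; python3 - <<'E'
import cv2
a=cv2.imread('pics/qside.png')[140:380,230:440];b=cv2.imread('pics/qscene.png')[130:320,130:330]
cv2.imwrite('pics/qcrop.png',cv2.hconcat([cv2.resize(a,(385,440)),cv2.resize(b,(410,440))]))
E
```

```text
t 24.62 [ 575.3 -383.3   77.4] [-3.14   0.    -3.011] F [ 0.2 -0.2 -0.4] open 0.291 q [-0.59  0.64  1.6  -0.    0.9  -2.29]
```

View pics/qcrop.png

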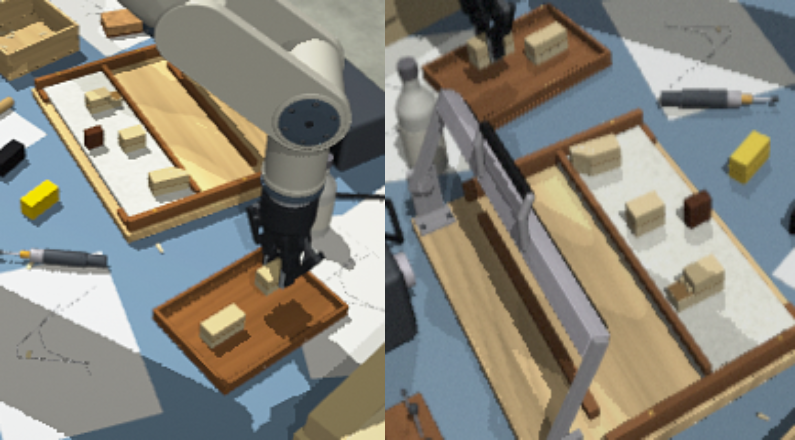

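Emit:
carry_out --increments '[[[0, 0, 0.028, 0, 0, 0], [0, 0, 0.056, 0, 0, 0], [0, 0, 0.084, 0, 0, 0], [0, 0, 0.112, 0, 0, 0], [0, 0, 0.112, 0, 0, 0]]]'

```text
clock: 25.13
eef_pos: [575.3, -382.0, 31.7]
tcp_rot: [-3.141, -0.001, -3.01]
contact_force: [-0.5, 0.8, 0.3]
opening: 0.293
```

Emit:
carry_out --increments '[[[0, 0, 0, 0, 0, 0], [0, 0, 0, 0, 0, 0]]]'

```text
clock: 25.3
eef_pos: [575.3, -382.2, 33.1]
tcp_rot: [-3.141, -0.001, -3.01]
contact_force: [0.4, -0.1, -0.1]
opening: 0.292
```

Emit:
carry_out --increments '[[[0, 0, 0, 0, 0, 0], [0, 0, 0, 0, 0, 0], [0, 0, 0, 0, 0, 0]]]' --hand 0.54

```text
clock: 25.55
eef_pos: [575.4, -382.3, 33.4]
tcp_rot: [-3.141, -0.0, -3.01]
contact_force: [0.3, -0.6, -0.4]
opening: 0.46
```

```bash
python3 look.py r; python3 mv.py pick 541 -128.5
```

```text
t 25.55 [ 575.4 -382.3   33.4] [-3.141 -0.    -3.01 ] F [ 0.3 -0.6 -0.4] open 0.46 q [-0.59  0.7   1.61 -0.    0.83 -2.29]
[[[0,0,-0.089,0,0,0],[0,0,-0.178,0,0,0],[0,0,-0.267,0,0,0],[0,0.091,-0.267,0,0,0.024],[0.001,0.183,-0.267,0,0,0.049]]]
[[[0.005,0.091,0,0,0,0.024],[0.01,0.183,0,0,0,0.049],[0.015,0.274,0,0,0,0.073],[0.02,0.365,0,-0.001,0,0.097],[0.025,0.457,0,-0.001,0,0.121]]]
[[[0,0,0.056,0,0,0],[0,0,0.112,0,0,0],[0,0,0.146,0,0,0],[0,0,0.179,0,0,0],[0,0,0.212,0,0,0]]]
[[[0,0,0,0,0,0],[0,0,0,0,0,0]]]
```

Emit:
carry_out --increments '[[[0, 0, -0.089, 0, 0, 0], [0, 0, -0.178, 0, 0, 0], [0, 0, -0.267, 0, 0, 0], [0, 0.091, -0.267, 0, 0, 0.024], [0.001, 0.183, -0.267, 0, 0, 0.049]]]'

```text
clock: 25.97
eef_pos: [567.0, -311.2, 143.0]
tcp_rot: [-3.137, 0.005, -3.065]
contact_force: [-0.1, 0.7, -0.8]
opening: 0.457
```

Emit:
carry_out --increments '[[[0.005, 0.091, 0, 0, 0, 0.024], [0.01, 0.183, 0, 0, 0, 0.049], [0.015, 0.274, 0, 0, 0, 0.073], [0.02, 0.365, 0, 0, 0, 0.097], [0.025, 0.457, 0, 0, 0, 0.121]]]'

```text
clock: 26.38
eef_pos: [540.2, -126.8, 140.1]
tcp_rot: [-3.141, 0.0, 3.094]
contact_force: [0.8, 0.7, -0.6]
opening: 0.462
```

Emit:
carry_out --increments '[[[0, 0, 0, 0, 0, 0]]]'

```text
clock: 26.47
eef_pos: [539.0, -123.1, 139.7]
tcp_rot: [3.141, -0.002, 3.096]
contact_force: [-0.3, 0.9, 0.1]
opening: 0.456
```

```bash
python3 look.py s side wrist; python3 bl.py wrist; python3 mv.py pick 541 -128.5
```

```text
t 26.47 [ 539.  -123.1  139.7] [ 3.141e+00 -2.000e-03  3.096e+00] F [-0.3  0.9  0.1] open 0.456 q [-0.23  0.38  1.88  0.    0.88 -1.75]
wrist (497.5, 16.2, 63.9, 15.7, 13.6, 86.8, 488)
wrist (547.1, -128.7, 60.0, 60.8, 25.6, -10.6, 2834)
wrist (543.7, -15.7, 59.8, 40.2, 27.7, -4.8, 2455)
[[[0,-0.001,0,-0.001,0,0.001],[0,-0.001,0.057,-0.001,0,0.001],[0,-0.001,0.113,-0.001,0,0.001],[0,-0.001,0.146,-0.001,0,0.001],[0,-0.001,0.179,-0.001,0,0.001]]]
[[[0,0,0.033,0,0,0],[0,0,0.033,0,0,0],[0,0,0.033,0,0,0]]]
```

View pics/swrist.png

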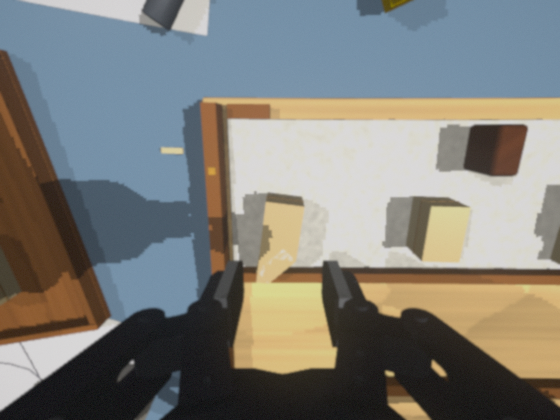

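View pics/sside.png

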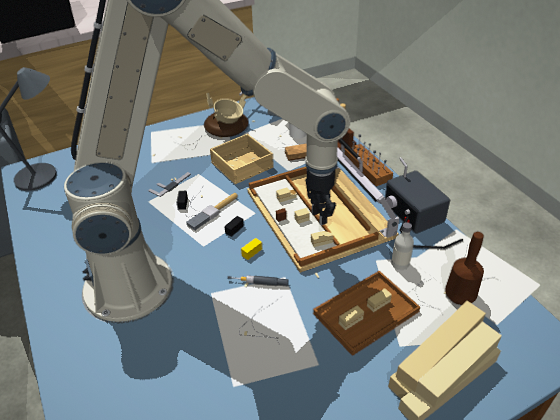

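```bash
python3 - <<'E'
from p import *
f=grab('wrist');X=cloud(f)
with np.errstate(invalid='ignore'): m=(abs(X[...,2]-60)<2)&(X[...,0]>505)&(X[...,0]<590)&(X[...,1]<-100)&(X[...,1]>-160)
P=X[m]
for lo in range(516,580,6):
    Q=P[(P[:,0]>=lo)&(P[:,0]<lo+6)]
    if len(Q)>5: print(lo+3,np.percentile(Q[:,1],[1,99]).round(1))
E
```

```text
519 [-137.1 -111.8]
525 [-138.  -111.9]
531 [-139.1 -113.3]
537 [-140.1 -114.1]
543 [-141.2 -115.1]
549 [-142.2 -116.5]
555 [-143.3 -117.4]
561 [-144.3 -118.9]
567 [-145.6 -125.4]
573 [-146.5 -132.2]
```

```bash
python3 - <<'E'
from p import *
R=Rtool(-0.175+np.pi/2)
plan([([541,-127.5,139],R,20),([541,-127.5,95],R,25),([541,-127.5,55],R,14)],settle=2)
E
```

```text
[[[0,0.002,0.001,-0.001,0,0.062],[0.001,0.003,0.003,-0.001,0,0.123],[0.001,0.003,0.058,-0.001,0,0.123],[0.001,0.003,0.113,-0.001,0,0.123],[0.001,0.003,0.146,-0.001,0,0.123]]]
[[[0,0,0.033,0,0,0],[0,0,0.067,0,0,0],[0,0,0.067,0,0,0],[0,0,0.067,0,0,0]]]
```

Emit:
carry_out --increments '[[[0, 0.002, 0.001, 0, 0, 0.062], [0.001, 0.003, 0.003, 0, 0, 0.123], [0.001, 0.003, 0.058, 0, 0, 0.123], [0.001, 0.003, 0.113, 0, 0, 0.123], [0.001, 0.003, 0.146, 0, 0, 0.123]]]'

```text
clock: 27.08
eef_pos: [540.0, -128.5, 79.7]
tcp_rot: [-3.141, -0.001, 2.965]
contact_force: [0.1, 0.4, -0.4]
opening: 0.457
```

Emit:
carry_out --increments '[[[0, 0, 0.033, 0, 0, 0], [0, 0, 0.067, 0, 0, 0], [0, 0, 0.067, 0, 0, 0], [0, 0, 0.067, 0, 0, 0]]]'

```text
clock: 27.42
eef_pos: [540.0, -128.1, 54.0]
tcp_rot: [-3.141, -0.002, 2.965]
contact_force: [-0.2, -0.3, -0.9]
opening: 0.462
```

Emit:
carry_out --increments '[[[0, 0, 0, 0, 0, 0], [0, 0, 0, 0, 0, 0], [0, 0, 0, 0, 0, 0], [0, 0, 0, 0, 0, 0]]]' --hand 1

```text
clock: 27.75
eef_pos: [540.8, -127.4, 55.3]
tcp_rot: [-3.141, 0.001, 2.967]
contact_force: [-0.1, -1.0, 2.5]
opening: 0.292
```

```bash
python3 look.py t; python3 mv.py box -42 -36 36
```

```text
t 27.75 [ 540.8 -127.4   55.3] [-3.141e+00  1.000e-03  2.967e+00] F [-0.1 -1.   2.5] open 0.292 q [-0.23  0.51  1.92 -0.    0.71 -1.63]
target [475.9 327.4  36. ]
[[[0,0,-0.037,0,0,0],[0,0,-0.074,0,0,0],[0,0,-0.112,0,0,0],[0,0,-0.187,0,0,0],[0,0,-0.262,0,0,0]]]
[[[0.028,0.084,0,0,0,-0.024],[0.055,0.168,0,0,0,-0.049],[0.083,0.252,0,0,0,-0.073],[0.11,0.336,0,0,0,-0.097],[0.138,0.42,-0.001,0,0,-0.121]]]
[[[0.017,0.087,0,0,0,-0.024],[0.033,0.174,0,0,0,-0.049],[0.05,0.26,0,0,0,-0.073],[0.067,0.347,0,0,0,-0.097],[0.083,0.434,0,0,0,-0.121]]]
[[[0.006,0.088,0,0,0,-0.024],[0.011,0.176,0,0,0,-0.049],[0.017,0.265,0,0,0,-0.073],[0.017,0.265,0.066,0,0,-0.073],[0.017,0.265,0.132,0,0,-0.073]]]
[[[0,0,0.066,0,0,0],[0,0,0.094,0,0,0],[0,0,0.122,0,0,0],[0,0,0.15,0,0,0],[0,0,0.178,0,0,0]]]
[[[0,0,0,0,0,0],[0,0,0,0,0,0]]]
```

Emit:
carry_out --increments '[[[0, 0, -0.037, 0, 0, 0], [0, 0, -0.074, 0, 0, 0], [0, 0, -0.112, 0, 0, 0], [0, 0, -0.187, 0, 0, 0], [0, 0, -0.262, 0, 0, 0]]]'

```text
clock: 28.17
eef_pos: [539.5, -126.8, 159.9]
tcp_rot: [-3.141, -0.002, 2.967]
contact_force: [1.0, 0.5, -0.3]
opening: 0.293
```

Emit:
carry_out --increments '[[[0.028, 0.084, 0, 0, 0, -0.024], [0.055, 0.168, 0, 0, 0, -0.049], [0.083, 0.252, 0, 0, 0, -0.073], [0.11, 0.336, 0, 0, 0, -0.097], [0.138, 0.42, 0, 0, 0, -0.121]]]'

```text
clock: 28.58
eef_pos: [514.9, 49.5, 159.7]
tcp_rot: [-3.141, 0.0, 3.094]
contact_force: [1.8, 0.8, -2.5]
opening: 0.296
```

Emit:
carry_out --increments '[[[0.017, 0.087, 0, 0, 0, -0.024], [0.033, 0.174, 0, 0, 0, -0.049], [0.05, 0.26, 0, 0, 0, -0.073], [0.067, 0.347, 0, 0, 0, -0.097], [0.083, 0.434, 0, 0, 0, -0.121]]]'

```text
clock: 29.0
eef_pos: [489.8, 224.8, 159.5]
tcp_rot: [-3.141, -0.0, -3.062]
contact_force: [0.2, -0.2, 0.2]
opening: 0.3
```

Emit:
carry_out --increments '[[[0.006, 0.09, 0, 0, 0, -0.024], [0.011, 0.18, 0, 0, 0, -0.049], [0.017, 0.272, 0, 0, 0, -0.073], [0.017, 0.272, 0.066, 0, 0, -0.073], [0.017, 0.272, 0.09, 0, 0, -0.073]]]'

```text
clock: 29.42
eef_pos: [474.0, 332.5, 121.6]
tcp_rot: [-3.141, -0.001, -2.983]
contact_force: [-0.2, -1.4, -1.7]
opening: 0.293
```

```bash
python3 look.py u side scene wrist; python3 mv.py box -42 -33 36; python3 - <<'E'
import cv2
a=cv2.imread('pics/uside.png')[100:260,150:310];b=cv2.imread('pics/uscene.png')[220:400,270:470]
cv2.imwrite('pics/ucrop.png',cv2.hconcat([cv2.resize(a,(385,385)),cv2.resize(b,(410,385))]))
E
```

```text
t 29.42 [474.  332.5 121.6] [-3.141e+00 -1.000e-03 -2.983e+00] F [-0.2 -1.4 -1.7] open 0.293 q [ 0.61  0.44  1.84 -0.    0.86 -1.12]
target [475.4 330.4  36. ]
[[[0,0,0.028,0,0,0],[0,0,0.056,0,0,0],[0,0,-0.019,0,0,0],[0,0,-0.094,0,0,0],[-0.003,0.001,-0.095,-0.002,-0.003,-0.001]]]
[[[0,0,0.066,0,0,0],[0,0,0.132,0,0,0],[0,0,0.198,0,0,0],[0,0,0.226,0,0,0],[0,0,0.254,0,0,0]]]
[[[0,0,0.028,0,0,0],[0,0,0.056,0,0,0],[0,0,0.056,0,0,0],[0,0,0.056,0,0,0]]]
```

View pics/ucrop.png

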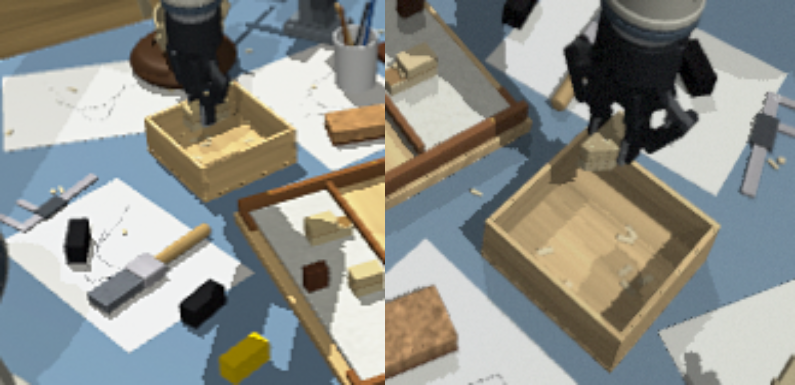

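View pics/uwrist.png

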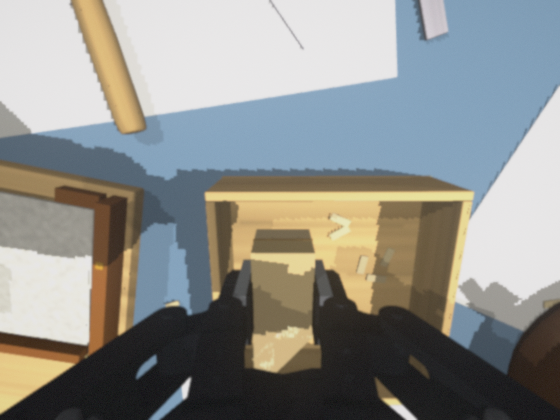

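Emit:
carry_out --increments '[[[-0.002, 0, 0.05, 0, 0, 0], [-0.003, 0, 0.1, 0, 0, 0], [-0.003, 0, 0.14, 0, 0, 0], [-0.003, 0, 0.18, 0, 0, 0], [-0.003, 0, 0.208, 0, 0, 0]]]'

```text
clock: 29.98
eef_pos: [476.7, 329.8, 39.5]
tcp_rot: [-3.141, -0.001, -2.989]
contact_force: [1.3, -0.2, -0.2]
opening: 0.289
```

Emit:
carry_out --increments '[[[0, 0, 0, 0, 0, 0], [0, 0, 0, 0, 0, 0]]]'

```text
clock: 30.15
eef_pos: [476.5, 330.4, 40.1]
tcp_rot: [-3.141, -0.001, -2.988]
contact_force: [0.5, 0.5, 0.9]
opening: 0.295
```

Emit:
carry_out --increments '[[[0, 0, 0, 0, 0, 0], [0, 0, 0, 0, 0, 0], [0, 0, 0, 0, 0, 0]]]' --hand 0.58

```text
clock: 30.4
eef_pos: [476.8, 331.4, 40.8]
tcp_rot: [3.142, 0.001, -2.987]
contact_force: [0.7, 0.7, 0.3]
opening: 0.418
```

```bash
python3 look.py v scene; python3 mv.py pick 540 99.5
```

```text
t 30.4 [476.8 331.4  40.8] [ 3.142e+00  1.000e-03 -2.987e+00] F [0.7 0.7 0.3] open 0.418 q [ 0.6   0.56  1.87 -0.    0.71 -1.12]
[[[0,0,-0.083,0,0,0],[0,0,-0.166,0,0,0],[0,0,-0.248,0,0,0],[-0.01,-0.085,-0.248,0,0,0.027],[-0.019,-0.171,-0.248,0,0,0.055]]]
[[[-0.014,-0.085,0,0,0,0.027],[-0.029,-0.169,0,0,0,0.055],[-0.043,-0.254,0,0,0,0.082],[-0.058,-0.338,0,0,0,0.11],[-0.072,-0.423,0,0,0,0.137]]]
[[[0,0,0.056,0,0,0],[0,0,0.112,0,0,0],[0,0,0.146,0,0,0],[0,0,0.179,0,0,0],[0,0,0.212,0,0,0]]]
[[[0,0,0,0,0,0],[0,0,0,0,0,0]]]
```

Emit:
carry_out --increments '[[[0, 0, -0.083, 0, 0, 0], [0, 0, -0.166, 0, 0, 0], [0, 0, -0.248, 0, 0, 0], [-0.01, -0.085, -0.248, 0, 0, 0.027], [-0.019, -0.171, -0.248, 0, 0, 0.055]]]'

```text
clock: 30.87
eef_pos: [495.9, 266.2, 142.0]
tcp_rot: [3.14, 0.005, -3.042]
contact_force: [0.7, -0.6, -1.0]
opening: 0.418
```

Emit:
carry_out --increments '[[[-0.014, -0.085, 0, 0, 0, 0.027], [-0.029, -0.169, 0, 0, 0, 0.055], [-0.043, -0.254, 0, 0, 0, 0.082], [-0.058, -0.338, 0, 0, 0, 0.11], [-0.072, -0.423, 0, 0, 0, 0.137]]]' --hand 0.54

```text
clock: 31.28
eef_pos: [539.8, 97.7, 139.7]
tcp_rot: [-3.141, 0.0, 3.094]
contact_force: [-0.2, -0.2, -0.4]
opening: 0.46
```

Emit:
carry_out --increments '[[[0, 0, 0, 0, 0, 0]]]'

```text
clock: 31.37
eef_pos: [540.8, 94.5, 139.7]
tcp_rot: [-3.14, 0.001, 3.091]
contact_force: [0.8, -0.4, 0.6]
opening: 0.459
```

```bash
python3 look.py w scene wrist; python3 bl.py wrist;python3 mv.py pick 540 99.5; python3 - <<'E'
import cv2
a=cv2.imread('pics/wwrist.png');b=cv2.imread('pics/wscene.png')[220:400,270:470]
cv2.imwrite('pics/wcrop.png',cv2.hconcat([cv2.resize(a,(420,315)),cv2.resize(b,(350,315))]))
E
```

```text
t 31.37 [540.8  94.5 139.7] [-3.140e+00  1.000e-03  3.091e+00] F [ 0.8 -0.4  0.6] open 0.459 q [ 0.17  0.37  1.89 -0.    0.87 -1.35]
wrist (497.3, 15.4, 64.0, 15.6, 12.9, 88.3, 461)
wrist (540.0, 100.2, 60.0, 40.0, 25.3, -4.3, 2117)
wrist (544.0, -15.5, 60.0, 40.6, 26.3, -4.0, 2094)
[[[-0.001,0.001,-0.002,0,0,-0.001],[-0.001,0.001,0.055,0,0,-0.001],[-0.001,0.001,0.111,0,0,-0.001],[-0.001,0.001,0.144,0,0,-0.001],[-0.001,0.001,0.178,0,0,-0.001]]]
[[[0,0,0.033,0,0,0],[0,0,0.033,0,0,0],[0,0,0.033,0,0,0]]]
```

View pics/wcrop.png

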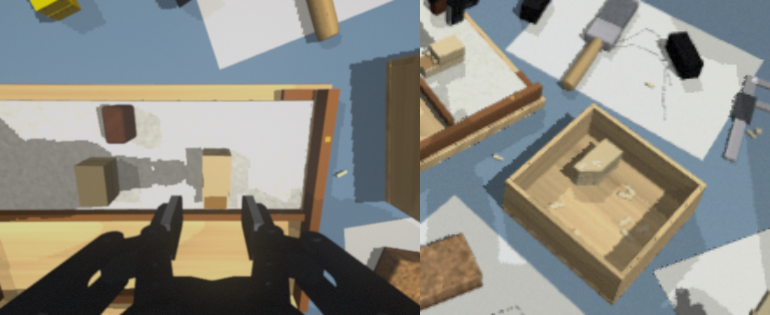

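Emit:
carry_out --increments '[[[-0.001, 0.002, 0.055, 0, 0, 0], [-0.001, 0.002, 0.11, 0, 0, 0], [-0.001, 0.002, 0.145, 0, 0, 0], [-0.001, 0.002, 0.18, 0, 0, 0], [-0.001, 0.002, 0.211, 0, 0, 0]]]'

```text
clock: 31.93
eef_pos: [539.3, 101.4, 53.8]
tcp_rot: [-3.141, -0.001, 3.098]
contact_force: [0.2, 0.7, -0.2]
opening: 0.46
```

Emit:
carry_out --increments '[[[0, 0, 0, 0, 0, 0], [0, 0, 0, 0, 0, 0]]]'

```text
clock: 32.1
eef_pos: [539.3, 100.6, 54.3]
tcp_rot: [-3.141, -0.002, 3.097]
contact_force: [0.1, 0.2, 0.7]
opening: 0.459
```

Emit:
carry_out --increments '[[[0, 0, 0, 0, 0, 0], [0, 0, 0, 0, 0, 0], [0, 0, 0, 0, 0, 0], [0, 0, 0, 0, 0, 0]]]' --hand 1

```text
clock: 32.43
eef_pos: [540.5, 100.0, 55.6]
tcp_rot: [-3.141, 0.001, 3.095]
contact_force: [-0.9, 1.5, 4.5]
opening: 0.291
```

```bash
python3 look.py t; python3 mv.py box 26 -33 38
```

```text
t 32.43 [540.5 100.   55.6] [-3.141e+00  1.000e-03  3.095e+00] F [-0.9  1.5  4.5] open 0.291 q [ 0.18  0.5   1.93 -0.    0.7  -1.34]
target [542.6 340.9  38. ]
[[[0,0,-0.037,0,0,0],[0,0,-0.074,0,0,0],[0,0,-0.111,0,0,0],[0,0,-0.186,0,0,0],[0,0,-0.261,0,0,0]]]
[[[0.003,0.086,0,0,0,-0.028],[0.006,0.172,0,0,0,-0.055],[0.01,0.258,0,0,0,-0.083],[0.013,0.344,0,0,0,-0.11],[0.016,0.43,0,0,0.001,-0.138]]]
[[[-0.009,0.086,0,0,0,-0.028],[-0.018,0.171,0,0,0,-0.055],[-0.018,0.171,0.064,0,0,-0.055],[-0.018,0.171,0.128,0,0,-0.055],[-0.018,0.171,0.192,0,0,-0.055]]]
[[[0,0,0.028,0,0,0],[0,0,0.056,0,0,0],[0,0,0.084,0,0,0],[0,0,0.112,0,0,0],[0,0,0.112,0,0,0]]]
[[[0,0,0,0,0,0]]]
```

```bash
python3 mv.py box -8 34 37
```

```text
target [498.6 401.9  37. ]
[[[0,0,-0.037,0,0,0],[0,0,-0.074,0,0,0],[0,0,-0.111,0,0,0],[0,0,-0.186,0,0,0],[0,0,-0.261,0,0,0]]]
[[[0.015,0.083,0,0,0,-0.021],[0.031,0.166,0,0,0,-0.043],[0.046,0.25,0,0,0,-0.064],[0.062,0.333,0,0,0,-0.086],[0.077,0.416,0,0,0,-0.107]]]
[[[0.006,0.084,0,0,0,-0.021],[0.012,0.169,0,0,0,-0.043],[0.018,0.253,0,0,0,-0.064],[0.024,0.338,0,0,0,-0.086],[0.024,0.338,0.065,0,0,-0.086]]]
[[[0,0,0.065,0,0,0],[0,0,0.13,0,0,0],[0,0,0.158,0,0,0],[0,0,0.186,0,0,0],[0,0,0.214,0,0,0]]]
[[[0,0,0.028,0,0,0],[0,0,0.028,0,0,0],[0,0,0.028,0,0,0]]]
```

Emit:
carry_out --increments '[[[0, 0, -0.037, 0, 0, 0], [0, 0, -0.074, 0, 0, 0], [0, 0, -0.111, 0, 0, 0], [0, 0, -0.186, 0, 0, 0], [0, 0, -0.261, 0, 0, 0]]]'

```text
clock: 32.85
eef_pos: [539.1, 99.7, 159.7]
tcp_rot: [-3.14, -0.002, 3.095]
contact_force: [0.1, 1.6, -0.2]
opening: 0.293
```

Emit:
carry_out --increments '[[[0.015, 0.083, 0, 0, 0, -0.021], [0.031, 0.166, 0, 0, 0, -0.043], [0.046, 0.25, 0, 0, 0, -0.064], [0.062, 0.333, 0, 0, 0, -0.086], [0.077, 0.416, 0, 0, 0, -0.107]]]'

```text
clock: 33.27
eef_pos: [516.4, 268.9, 159.5]
tcp_rot: [-3.141, -0.0, -3.075]
contact_force: [0.3, 0.1, 0.2]
opening: 0.292
```

Emit:
carry_out --increments '[[[0.006, 0.084, 0, 0, 0, -0.021], [0.012, 0.169, 0, 0, 0, -0.043], [0.018, 0.253, 0, 0, 0, -0.064], [0.024, 0.338, 0, 0, 0, -0.086], [0.024, 0.338, 0.03, 0, 0, -0.086]]]'

```text
clock: 33.68
eef_pos: [498.9, 408.3, 149.4]
tcp_rot: [3.137, 0.005, -2.982]
contact_force: [0.4, -0.0, -0.7]
opening: 0.295
```

```bash
python3 look.py x wrist scene;  python3 - <<'E'
from p import *
import cv2
a=cv2.imread('pics/xwrist.png');b=cv2.imread('pics/xscene.png')[220:400,270:470]
cv2.imwrite('pics/xcrop.png',cv2.hconcat([cv2.resize(a,(420,315)),cv2.resize(b,(350,315))]))
import mv
E
python3 - <<'E'
import sys; sys.argv=['x','none']
from mv import *
q,S=inb(BX,-8,34,37)
plan([(q+[0,0,45],S,24),(q,S,13)],settle=2)
E
```

```text
t 33.68 [498.9 408.3 149.4] [ 3.137  0.005 -2.982] F [ 0.4 -0.  -0.7] open 0.295 q [ 0.68  0.49  1.68  0.    0.97 -1.05]
[[[-0.001,0,0.053,-0.001,-0.001,0.001],[-0.003,-0.001,0.106,-0.001,-0.002,0.002],[-0.004,-0.001,0.158,-0.002,-0.003,0.002],[-0.004,-0.001,0.187,-0.002,-0.003,0.002],[-0.004,-0.001,0.215,-0.002,-0.003,0.002]]]
[[[0,0,0.028,0,0,0],[0,0,0.056,0,0,0],[0,0,0.056,0,0,0],[0,0,0.056,0,0,0]]]Traceback (most recent call last):
  File "<stdin>", line 5, in <module>
  File "mv.py", line 9, in <module>
    if a[0]=='pick':   # pick x y  [z]
       ~^^^
IndexError: list index out of range
```

View pics/xcrop.png

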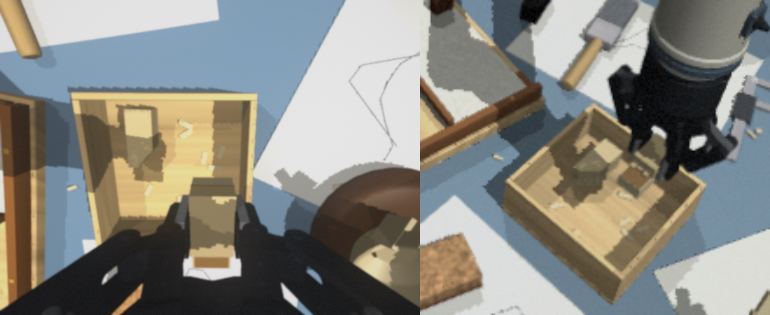

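```bash
python3 - <<'E'
from p import *
for n in ['wrist','scene','side']:
    X=cloud(grab(n))
    with np.errstate(invalid='ignore'): m=(X[...,2]>40)&(X[...,2]<95)&(X[...,1]>465)&(X[...,1]<650)&(X[...,0]>300)&(X[...,0]<640)
    if m.sum(): print(n,m.sum(),np.percentile(X[m],[1,50,99],axis=0).round())
E
```

```text
wrist 5427 [[504. 562.  40.]
 [563. 600.  52.]
 [605. 646.  94.]]
scene 422 [[503. 562.  72.]
 [529. 576.  83.]
 [560. 601.  95.]]
side 154 [[497. 565.  40.]
 [531. 607.  75.]
 [637. 649.  95.]]
```

Bowl is >100 mm away. Lower.

Emit:
carry_out --increments '[[[-0.001, 0, 0.053, 0, 0, 0], [-0.003, 0, 0.106, 0, 0, 0], [-0.003, 0, 0.158, 0, 0, 0], [-0.003, 0, 0.187, 0, 0, 0], [-0.003, 0, 0.215, 0, 0, 0]]]'

```text
clock: 34.35
eef_pos: [499.7, 400.8, 60.3]
tcp_rot: [-3.141, -0.001, -2.987]
contact_force: [0.4, 0.1, -0.4]
opening: 0.295
```

Emit:
carry_out --increments '[[[0, 0, 0.028, 0, 0, 0], [0, 0, 0.054, 0, 0, 0], [0, 0, 0.054, 0, 0, 0], [0, 0, 0.054, 0, 0, 0]]]'

```text
clock: 34.68
eef_pos: [499.4, 401.8, 39.0]
tcp_rot: [-3.141, -0.001, -2.986]
contact_force: [0.2, 0.2, -0.3]
opening: 0.292
```

Emit:
carry_out --increments '[[[0, 0, 0, 0, 0, 0], [0, 0, 0, 0, 0, 0], [0, 0, 0, 0, 0, 0]]]' --hand 0.58

```text
clock: 34.93
eef_pos: [499.8, 402.3, 40.1]
tcp_rot: [-3.142, 0.0, -2.986]
contact_force: [-0.0, 1.2, -0.2]
opening: 0.418
```

```bash
python3 look.py v scene; python3 mv.py pick 544 -15.5
```

```text
t 34.93 [499.8 402.3  40.1] [-3.142  0.    -2.986] F [-0.   1.2 -0.2] open 0.418 q [ 0.68  0.63  1.73 -0.    0.78 -1.05]
[[[0,0,-0.083,0,0,0],[0,0,-0.167,0,0,0],[0,0,-0.25,0,0,0],[0.004,-0.087,-0.25,0,0,0.016],[0.009,-0.175,-0.25,0,0,0.032]]]
[[[0.001,-0.088,0,0,0,0.016],[0.003,-0.175,0,0,0,0.032],[0.004,-0.263,0,0,0,0.048],[0.006,-0.35,0,0,0,0.064],[0.007,-0.438,0,0,0,0.08]]]
[[[-0.006,-0.087,0,0,0,0.016],[-0.012,-0.175,0,0,0,0.032],[-0.018,-0.262,0,0,0,0.048],[-0.024,-0.349,0,0,0,0.064],[-0.029,-0.437,0,0,0,0.08]]]
[[[0,0,0.056,0,0,0],[0,0,0.112,0,0,0],[0,0,0.146,0,0,0],[0,0,0.179,0,0,0],[0,0,0.212,0,0,0]]]
[[[0,0,0,0,0,0],[0,0,0,0,0,0]]]
```

Emit:
carry_out --increments '[[[0, 0, -0.083, 0, 0, 0], [0, 0, -0.167, 0, 0, 0], [0, 0, -0.25, 0, 0, 0], [0.004, -0.087, -0.25, 0, 0, 0.016], [0.009, -0.175, -0.25, 0, 0, 0.032]]]'

```text
clock: 35.4
eef_pos: [508.3, 334.0, 142.5]
tcp_rot: [3.139, 0.005, -3.017]
contact_force: [0.9, -0.2, -0.4]
opening: 0.422
```

Emit:
carry_out --increments '[[[0.001, -0.088, 0, 0, 0, 0.016], [0.003, -0.175, 0, 0, 0, 0.032], [0.004, -0.263, 0, 0, 0, 0.048], [0.006, -0.35, 0, 0, 0, 0.064], [0.007, -0.438, 0, 0, 0, 0.08]]]' --hand 0.54

```text
clock: 35.82
eef_pos: [525.5, 156.6, 140.0]
tcp_rot: [-3.141, 0.0, -3.103]
contact_force: [0.1, 0.6, -0.5]
opening: 0.459
```

Emit:
carry_out --increments '[[[-0.006, -0.087, 0, 0, 0, 0.016], [-0.012, -0.175, 0, 0, 0, 0.032], [-0.018, -0.262, 0, 0, 0, 0.048], [-0.024, -0.349, 0, 0, 0, 0.064], [-0.029, -0.437, 0, 0, 0, 0.08]]]'

```text
clock: 36.23
eef_pos: [544.0, -17.8, 140.2]
tcp_rot: [-3.141, 0.001, 3.096]
contact_force: [0.7, -0.0, -1.0]
opening: 0.461
```

Emit:
carry_out --increments '[[[0, 0, 0, 0, 0, 0], [0, 0, 0, 0, 0, 0]]]'

```text
clock: 36.4
eef_pos: [544.0, -17.9, 140.0]
tcp_rot: [-3.141, 0.0, 3.093]
contact_force: [0.2, 0.3, 0.1]
opening: 0.466
```

```bash
python3 look.py y scene wrist side; python3 bl.py wrist;python3 mv.py pick 544 -15.5; python3 - <<'E'
import cv2
a=cv2.imread('pics/yside.png')[130:370,150:430];b=cv2.imread('pics/yscene.png')[130:400,130:470]
cv2.imwrite('pics/ycrop.png',cv2.hconcat([cv2.resize(a,(385,330)),cv2.resize(b,(410,330))]))
E
```

```text
t 36.4 [544.  -17.9 140. ] [-3.141  0.     3.093] F [0.2 0.3 0.1] open 0.466 q [-0.04  0.37  1.9  -0.    0.87 -1.56]
wrist (544.1, -15.1, 60.0, 40.6, 25.2, -3.8, 2152)
[[[-0.001,-0.001,-0.001,-0.001,-0.001,0.002],[-0.001,-0.001,0.055,-0.001,-0.001,0.002],[-0.001,-0.001,0.112,-0.001,-0.001,0.002],[-0.001,-0.001,0.145,-0.001,-0.001,0.002],[-0.001,-0.001,0.178,-0.001,-0.001,0.002]]]
[[[0,0,0.033,0,0,0],[0,0,0.033,0,0,0],[0,0,0.033,0,0,0]]]
```

View pics/ycrop.png

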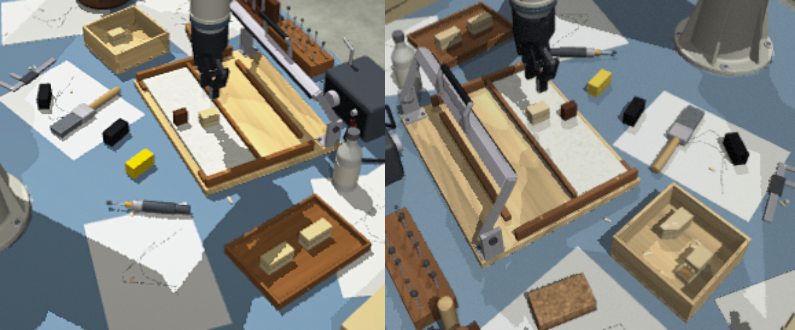

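Emit:
carry_out --increments '[[[0, 0, 0.055, 0, 0, 0], [0, 0, 0.11, 0, 0, 0], [0, 0, 0.145, 0, 0, 0], [0, 0, 0.18, 0, 0, 0], [0, 0, 0.211, 0, 0, 0]]]'

```text
clock: 37.02
eef_pos: [543.5, -14.9, 54.2]
tcp_rot: [-3.141, -0.001, 3.098]
contact_force: [0.3, -0.5, -0.6]
opening: 0.462
```

Emit:
carry_out --increments '[[[0, 0, 0, 0, 0, 0], [0, 0, 0, 0, 0, 0]]]'

```text
clock: 37.18
eef_pos: [543.4, -15.5, 54.8]
tcp_rot: [-3.141, -0.002, 3.098]
contact_force: [0.1, 0.4, 0.4]
opening: 0.461
```

Emit:
carry_out --increments '[[[0, 0, 0, 0, 0, 0], [0, 0, 0, 0, 0, 0], [0, 0, 0, 0, 0, 0], [0, 0, 0, 0, 0, 0]]]' --hand 1

```text
clock: 37.52
eef_pos: [544.4, -16.2, 56.0]
tcp_rot: [-3.141, 0.001, 3.096]
contact_force: [-0.5, 0.7, 4.4]
opening: 0.291
```

```bash
python3 look.py t; python3 mv.py box 40 -33 38
```

```text
t 37.52 [544.4 -16.2  56. ] [-3.141e+00  1.000e-03  3.096e+00] F [-0.5  0.7  4.4] open 0.291 q [-0.03  0.5   1.95 -0.    0.7  -1.56]
target [556.4 343.1  38. ]
[[[0,0,-0.037,0,0,0],[0,0,-0.073,0,0,0],[0,0,-0.11,0,0,0],[0,0,-0.185,0,0,0],[0,0,-0.26,0,0,0]]]
[[[0.001,0.09,0,0,0,-0.019],[0.002,0.18,0,0,0,-0.038],[0.003,0.27,0,0,0,-0.057],[0.004,0.359,0,0,0,-0.077],[0.005,0.449,0,0,0,-0.096]]]
[[[-0.008,0.09,0,0,0,-0.019],[-0.016,0.179,0,0,0,-0.038],[-0.024,0.269,0,0,0,-0.057],[-0.032,0.358,0,0,0,-0.077],[-0.04,0.448,0,0,0,-0.096]]]
[[[0,0,0.064,0,0,0],[0,0,0.128,0,0,0],[0,0,0.192,0,0,0],[0,0,0.221,0,0,0],[0,0,0.249,0,0,0]]]
[[[0,0,0.028,0,0,0],[0,0,0.056,0,0,0],[0,0,0.056,0,0,0],[0,0,0.056,0,0,0]]]
```

Emit:
carry_out --increments '[[[0, 0, -0.037, 0, 0, 0], [0, 0, -0.073, 0, 0, 0], [0, 0, -0.11, 0, 0, 0], [0, 0, -0.185, 0, 0, 0], [0, 0, -0.26, 0, 0, 0]]]'

```text
clock: 37.93
eef_pos: [543.0, -16.2, 159.8]
tcp_rot: [-3.141, -0.002, 3.096]
contact_force: [0.5, 0.1, -0.7]
opening: 0.293
```

Emit:
carry_out --increments '[[[0.001, 0.09, 0, 0, 0, -0.019], [0.002, 0.18, 0, 0, 0, -0.038], [0.003, 0.27, 0, 0, 0, -0.057], [0.004, 0.359, 0, 0, 0, -0.077], [0.005, 0.449, 0, 0, 0, -0.096]]]'

```text
clock: 38.35
eef_pos: [549.8, 164.8, 159.6]
tcp_rot: [-3.141, 0.0, -3.086]
contact_force: [-0.3, 0.3, 0.5]
opening: 0.291
```

Emit:
carry_out --increments '[[[-0.008, 0.09, 0, 0, 0, -0.019], [-0.016, 0.179, 0, 0, 0, -0.038], [-0.024, 0.269, 0, 0, 0, -0.057], [-0.032, 0.358, 0, 0, 0, -0.077], [-0.04, 0.448, 0, 0, 0, -0.096]]]'

```text
clock: 38.77
eef_pos: [555.7, 344.9, 159.3]
tcp_rot: [-3.141, -0.0, -2.985]
contact_force: [1.1, -0.2, 0.9]
opening: 0.296
```

Emit:
carry_out --increments '[[[0, 0, 0, 0, 0, 0], [0, 0, 0, 0, 0, 0]]]'

```text
clock: 38.93
eef_pos: [555.6, 344.8, 158.9]
tcp_rot: [-3.141, -0.0, -2.983]
contact_force: [0.0, -1.3, -0.3]
opening: 0.295
```

```bash
python3 look.py x2 wrist scene;  python3 - <<'E'
import cv2
a=cv2.imread('pics/x2wrist.png');b=cv2.imread('pics/x2scene.png')[220:400,270:470]
cv2.imwrite('pics/x2crop.png',cv2.hconcat([cv2.resize(a,(420,315)),cv2.resize(b,(350,315))]))
E
python3 - <<'E'
import sys; sys.argv=['x','none']
from mv import *
q,S=inb(BX,40,-33,37)
plan([(q+[0,0,45],S,24),(q,S,13)],settle=2)
E
```

```text
t 38.93 [555.6 344.8 158.9] [-3.141 -0.    -2.983] F [ 0.  -1.3 -0.3] open 0.295 q [ 0.55  0.49  1.65 -0.    1.   -1.18]
[[[-0.001,0,0.048,0,0,0],[-0.001,0.001,0.096,-0.001,-0.001,0],[-0.002,0.001,0.144,-0.001,-0.001,0],[-0.003,0.002,0.192,-0.001,-0.001,0.001],[-0.003,0.002,0.22,-0.001,-0.001,0.001]]]
[[[0,0,0.028,0,0,0],[0,0,0.056,0,0,0],[0,0,0.084,0,0,0],[0,0,0.084,0,0,0],[0,0,0.084,0,0,0]]]
```

View pics/x2crop.png

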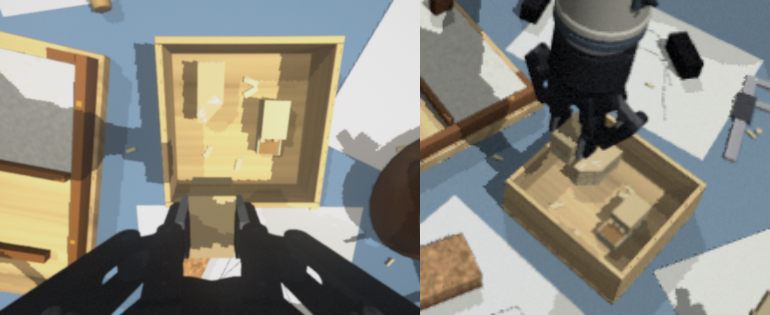

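Emit:
carry_out --increments '[[[0, 0, 0.048, 0, 0, 0], [-0.001, 0, 0.096, 0, 0, 0], [-0.002, 0, 0.144, 0, 0, 0], [-0.003, 0, 0.192, 0, 0, 0], [-0.003, 0, 0.22, 0, 0, 0]]]'

```text
clock: 39.45
eef_pos: [556.5, 341.0, 69.1]
tcp_rot: [-3.14, -0.003, -2.988]
contact_force: [-1.9, -0.7, -0.1]
opening: 0.293
```

Emit:
carry_out --increments '[[[0, 0, 0.028, 0, 0, 0], [0, 0, 0.056, 0, 0, 0], [0, 0, 0.08, 0, 0, 0], [0, 0, 0.08, 0, 0, 0], [0, 0, 0.08, 0, 0, 0]]]'

```text
clock: 39.87
eef_pos: [557.0, 343.1, 38.6]
tcp_rot: [-3.141, -0.001, -2.986]
contact_force: [-0.3, -0.4, -0.2]
opening: 0.289
```

Emit:
carry_out --increments '[[[0, 0, 0, 0, 0, 0], [0, 0, 0, 0, 0, 0], [0, 0, 0, 0, 0, 0]]]' --hand 0.58

```text
clock: 40.12
eef_pos: [557.5, 343.6, 39.7]
tcp_rot: [-3.141, 0.0, -2.986]
contact_force: [0.3, -0.7, 0.1]
opening: 0.416
```

```bash
python3 look.py v scene; python3 - <<'E'
from p import *
p,R=cur(); RB=Rtool(PSI+np.pi/2)
plan([([p[0],p[1],150],R,36),([489,15.5,140],RB,38)],settle=2)
E
```

```text
t 40.12 [557.5 343.6  39.7] [-3.141  0.    -2.986] F [ 0.3 -0.7  0.1] open 0.416 q [ 0.55  0.65  1.7  -0.    0.8  -1.18]
[[[0,0,-0.069,0,0,0],[0,0,-0.138,0,0,0],[0,0,-0.207,0,0,0],[0,0,-0.276,0,0,0],[0.033,-0.087,-0.273,0,0,0.021]]]
[[[0.031,-0.088,0.003,0,0,0.021],[0.062,-0.176,0.006,0,0,0.043],[0.093,-0.263,0.008,0,0,0.064],[0.124,-0.351,0.011,0,0,0.086],[0.155,-0.439,0.014,0,0,0.107]]]
[[[0.021,-0.091,0.003,0,0,0.021],[0.042,-0.181,0.006,0,0,0.043],[0.063,-0.272,0.008,0,0,0.064],[0.063,-0.272,0.008,0,0,0.064],[0.063,-0.272,0.008,0,0,0.064]]]
```

Emit:
carry_out --increments '[[[0, 0, -0.069, 0, 0, 0], [0, 0, -0.138, 0, 0, 0], [0, 0, -0.207, 0, 0, 0], [0, 0, -0.276, 0, 0, 0], [0.033, -0.087, -0.273, 0, 0, 0.021]]]'

```text
clock: 40.58
eef_pos: [554.2, 313.0, 155.0]
tcp_rot: [3.136, 0.012, -3.005]
contact_force: [1.6, 0.0, 1.0]
opening: 0.424
```

Emit:
carry_out --increments '[[[0.031, -0.088, 0.003, 0, 0, 0.021], [0.062, -0.176, 0.006, 0, 0, 0.043], [0.093, -0.263, 0.008, 0, 0, 0.064], [0.124, -0.351, 0.011, 0, 0, 0.086], [0.155, -0.439, 0.014, 0, 0, 0.107]]]' --hand 0.54

```text
clock: 41.0
eef_pos: [511.0, 123.2, 143.2]
tcp_rot: [-3.141, 0.0, -3.12]
contact_force: [0.0, -1.1, 0.5]
opening: 0.463
```

Emit:
carry_out --increments '[[[0.021, -0.091, 0.003, 0, 0, 0.021], [0.042, -0.181, 0.006, 0, 0, 0.043], [0.063, -0.272, 0.008, 0, 0, 0.064], [0.063, -0.272, 0.008, 0, 0, 0.064], [0.063, -0.272, 0.008, 0, 0, 0.064]]]'

```text
clock: 41.42
eef_pos: [488.5, 13.7, 140.0]
tcp_rot: [-3.141, 0.0, 3.093]
contact_force: [0.7, -0.0, -0.2]
opening: 0.46
```

```bash
python3 look.py z scene side; python3 grip.py;python3 - <<'E'
import cv2
a=cv2.imread('pics/zside.png')[110:370,150:430];b=cv2.imread('pics/zscene.png')[130:400,130:470]
cv2.imwrite('pics/zcrop.png',cv2.hconcat([cv2.resize(a,(385,358)),cv2.resize(b,(410,358))]))
E
```

```text
t 41.42 [488.5  13.7 140. ] [-3.141  0.     3.093] F [ 0.7 -0.  -0.2] open 0.46 q [ 0.03  0.29  2.02 -0.    0.83 -1.5 ]
wrist 1080 [487.   15.4  63.6] [[473.6, 7.7, 61.4], [501.6, 23.0, 65.0]]
scene 64 [491.4  19.   62.7] [[477.3, 10.2, 59.3], [504.4, 25.6, 65.3]]
side 41 [486.   12.1  62.4] [[473.4, 3.9, 59.5], [497.6, 21.1, 66.0]]
```

View pics/zcrop.png

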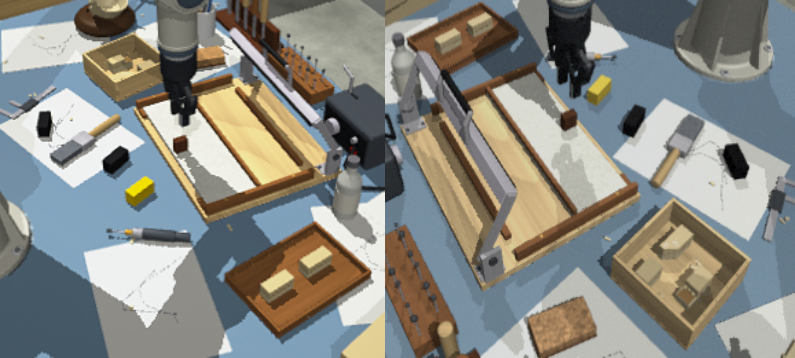

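```bash
python3 - <<'E'
from p import *
R=Rtool(PSI+np.pi/2)
plan([([488,15.5,100],R,24),([488,15.5,57],R,16)],settle=2)
E
```

```text
[[[0.001,-0.001,0.05,0,0,0.001],[0.003,-0.002,0.099,-0.001,0,0.002],[0.003,-0.002,0.135,-0.001,0,0.002],[0.003,-0.002,0.171,-0.001,0,0.002],[0.003,-0.002,0.207,-0.001,0,0.002]]]
[[[0,0,0,0,0,0],[0,0,0,0,0,0]]]
```

Emit:
carry_out --increments '[[[0.001, 0, 0.05, 0, 0, 0], [0.002, 0, 0.099, 0, 0, 0], [0.002, 0, 0.135, 0, 0, 0], [0.002, 0, 0.171, 0, 0, 0], [0.002, 0, 0.205, 0, 0, 0]]]'

```text
clock: 42.08
eef_pos: [487.9, 16.4, 56.7]
tcp_rot: [-3.141, -0.001, 3.098]
contact_force: [0.8, -0.7, -1.1]
opening: 0.46
```

Emit:
carry_out --increments '[[[0, 0, 0, 0, 0, 0], [0, 0, 0, 0, 0, 0]]]'

```text
clock: 42.25
eef_pos: [487.5, 16.1, 57.2]
tcp_rot: [-3.141, -0.002, 3.098]
contact_force: [-0.5, 0.0, 0.5]
opening: 0.462
```

Emit:
carry_out --increments '[[[0, 0, 0, 0, 0, 0], [0, 0, 0, 0, 0, 0], [0, 0, 0, 0, 0, 0], [0, 0, 0, 0, 0, 0]]]' --hand 1

```text
clock: 42.58
eef_pos: [488.6, 15.5, 58.6]
tcp_rot: [-3.141, 0.001, 3.096]
contact_force: [-0.8, 1.3, 6.6]
opening: 0.199
```

```bash
python3 look.py t
```

```text
t 42.58 [488.6  15.5  58.6] [-3.141e+00  1.000e-03  3.096e+00] F [-0.8  1.3  6.6] open 0.199 q [ 0.03  0.43  2.06 -0.    0.64 -1.5 ]
```

Emit:
carry_out --increments '[[[-0.01, 0, 0, 0, 0, 0], [-0.03, 0, 0, 0, 0, 0], [-0.05, 0, 0, 0, 0, 0], [-0.075, 0, 0, 0, 0, 0], [-0.1, 0, 0, 0, 0, 0]]]'

```text
clock: 43.0
eef_pos: [528.4, 13.4, 58.6]
tcp_rot: [-3.141, 0.0, 3.096]
contact_force: [-2.8, 0.5, 7.3]
opening: 0.199
```

Emit:
carry_out --increments '[[[-0.025, 0, 0, 0, 0, 0], [-0.05, 0, 0, 0, 0, 0], [-0.075, 0, 0, 0, 0, 0], [-0.1, 0, 0, 0, 0, 0], [-0.12, 0, 0, 0, 0, 0]]]'

```text
clock: 43.42
eef_pos: [576.9, 11.2, 58.6]
tcp_rot: [-3.141, 0.001, 3.096]
contact_force: [-1.8, 0.4, 8.3]
opening: 0.2
```

Emit:
carry_out --increments '[[[-0.015, 0, 0, 0, 0, 0], [-0.03, 0, 0, 0, 0, 0], [-0.042, 0, 0, 0, 0, 0], [-0.05, 0, 0, 0, 0, 0], [-0.05, 0, 0, 0, 0, 0]]]'

```text
clock: 43.83
eef_pos: [597.2, 10.3, 58.6]
tcp_rot: [-3.141, 0.002, 3.096]
contact_force: [1.7, -0.2, 4.6]
opening: 0.198
```

Emit:
carry_out --increments '[[[-0.005, 0, 0, 0, 0, 0], [-0.01, 0, 0, 0, 0, 0], [-0.01, 0, 0, 0, 0, 0]]]'

```text
clock: 44.08
eef_pos: [599.0, 10.2, 58.6]
tcp_rot: [-3.141, -0.002, 3.096]
contact_force: [-6.2, 0.0, 12.3]
opening: 0.199
```

Emit:
carry_out --increments '[[[0.003, 0, 0, 0, 0, 0], [0.003, 0, 0, 0, 0, 0], [0.003, 0, 0, 0, 0, 0]]]' --hand 0.54

```text
clock: 44.33
eef_pos: [598.5, 10.2, 57.7]
tcp_rot: [-3.141, -0.0, 3.096]
contact_force: [0.5, -0.4, 0.1]
opening: 0.457
```

```bash
python3 look.py t; python3 - <<'E'
from p import *
p,R=cur(); S=Rtool(PSI,0)
S2=Rtool(PSI,np.radians(0))
plan([([p[0],p[1],130],R,30),([540,10,290],S,38)],settle=2)
E
```

```text
t 44.33 [598.5  10.2  57.7] [-3.141 -0.     3.096] F [ 0.5 -0.4  0.1] open 0.457 q [ 0.02  0.56  1.82 -0.    0.76 -1.51]
[[[0,0,-0.06,0,0,0],[0,0,-0.121,0,0,0],[0,0,-0.181,0,0,0],[0.01,-0.001,-0.209,0,0,0.107],[0.021,-0.001,-0.238,0,0,0.214]]]
[[[0.01,-0.003,-0.029,0,0,0.107],[0.02,-0.006,-0.057,0,0,0.214],[0.03,-0.009,-0.086,0,0,0.322],[0.04,-0.011,-0.114,0,0,0.429],[0.05,-0.014,-0.143,0,0,0.536]]]
[[[0.007,-0.008,-0.029,0,0,0.107],[0.014,-0.016,-0.057,0,0,0.214],[0.021,-0.023,-0.086,0,0,0.322],[0.028,-0.031,-0.114,0,0,0.429],[0.035,-0.039,-0.143,0,0,0.536]]]
[[[0.002,-0.01,-0.029,0,0,0.107],[0.004,-0.021,-0.057,0,0,0.214],[0.004,-0.021,-0.057,0,0,0.214],[0.004,-0.021,-0.057,0,0,0.214]]]
```

Emit:
carry_out --increments '[[[0, 0, -0.06, 0, 0, 0], [0, 0, -0.121, 0, 0, 0], [0, 0, -0.181, 0, 0, 0], [0.01, -0.001, -0.209, 0, 0, 0.107], [0.021, -0.001, -0.238, 0, 0, 0.214]]]' --hand 0.62

```text
clock: 44.75
eef_pos: [590.8, 10.2, 154.1]
tcp_rot: [-3.141, 0.001, 2.868]
contact_force: [0.3, 0.4, -0.7]
opening: 0.378
```

Emit:
carry_out --increments '[[[0.01, -0.003, -0.029, 0, 0, 0.107], [0.02, -0.006, -0.057, 0, 0, 0.214], [0.03, -0.009, -0.086, 0, 0, 0.322], [0.04, -0.011, -0.114, 0, 0, 0.429], [0.05, -0.014, -0.143, 0, 0, 0.536]]]'

```text
clock: 45.17
eef_pos: [569.2, 10.3, 210.4]
tcp_rot: [-3.141, 0.0, 2.306]
contact_force: [-0.7, -0.5, 0.8]
opening: 0.381
```

Emit:
carry_out --increments '[[[0.007, -0.008, -0.029, 0, 0, 0.107], [0.014, -0.016, -0.057, 0, 0, 0.214], [0.021, -0.023, -0.086, 0, 0, 0.322], [0.028, -0.031, -0.114, 0, 0, 0.429], [0.035, -0.039, -0.143, 0, 0, 0.536]]]'

```text
clock: 45.58
eef_pos: [548.2, 10.1, 267.6]
tcp_rot: [-3.141, 0.001, 1.744]
contact_force: [-0.4, -0.9, -0.4]
opening: 0.384
```

Emit:
carry_out --increments '[[[0.002, -0.01, -0.029, 0, 0, 0.107], [0.004, -0.021, -0.057, 0, 0, 0.214], [0.004, -0.021, -0.057, 0, 0, 0.214], [0.004, -0.021, -0.057, 0, 0, 0.214]]]'

```text
clock: 45.92
eef_pos: [540.3, 10.2, 290.3]
tcp_rot: [3.141, 0.001, 1.529]
contact_force: [-0.8, 0.6, 0.4]
opening: 0.38
```

```bash
python3 look.py A scene side; python3 - <<'E'
from p import *
for n in ['scene','side','wrist']:
    grab(n); 
    for t in ['board_grip','bar_handle']: print(n,t,[(np.round(d['point'],1).tolist(),round(d['confidence'],2)) for d in nets.tip_of(t,n)[:2]])
    for i in (1,2,4,5,6): print(n,i,[(np.round(d['point']).tolist(),round(d['confidence'],2)) for d in nets.tip_of(f'blank{i}_mid',n)])
R=Rtool(PSI,np.radians(-30)); z=R[:,2]; rod=np.array([713.7,7.3,221.3])
print((rod-83*z).round())
plan([([700,8,315],R,38),(rod-83*z,R,38),(rod-40*z,R,25),(rod-3*z,R,13)],settle=2)
E
python3 grip.py
```

```text
t 45.92 [540.3  10.2 290.3] [3.141e+00 1.000e-03 1.529e+00] F [-0.8  0.6  0.4] open 0.38 q [ 0.02  0.19  1.77 -0.    1.18  0.06]
scene board_grip [([600.6, 9.3, 44.8], 0.61), ([574.8, -379.1, 23.9], 0.41)]
scene bar_handle [([718.2, 8.4, 221.5], 0.73)]
scene 1 [([482.0, -397.0, 22.0], 0.62), ([722.0, 331.0, -1.0], 0.42), ([261.0, 375.0, 0.0], 0.4)]
scene 2 [([356.0, 74.0, 18.0], 0.89), ([254.0, 266.0, 14.0], 0.8), ([574.0, -379.0, 23.0], 0.69), ([362.0, -48.0, 14.0], 0.69)]
scene 4 [([484.0, 330.0, 21.0], 0.92), ([574.0, -379.0, 24.0], 0.22)]
scene 5 [([554.0, 343.0, 20.0], 0.76)]
scene 6 [([511.0, 405.0, 22.0], 0.71)]
side board_grip [([600.8, 11.4, 48.7], 0.65)]
side bar_handle [([712.2, 5.3, 219.3], 0.85)]
side 1 [([479.0, -395.0, 19.0], 0.78)]
side 2 [([576.0, -385.0, 24.0], 0.86), ([254.0, 269.0, 18.0], 0.65), ([357.0, -43.0, 11.0], 0.6), ([721.0, 325.0, -0.0], 0.55), ([357.0, 76.0, 17.0], 0.54)]
side 4 [([559.0, 343.0, 22.0], 0.65), ([484.0, 331.0, 19.0], 0.47)]
side 5 [([556.0, 345.0, 20.0], 0.44)]
side 6 [([510.0, 404.0, 24.0], 0.48)]
wrist board_grip [([599.2, 5.9, 45.3], 0.62)]
wrist bar_handle [([711.2, 6.4, 218.8], 0.77)]
wrist 1 [([332.0, 176.0, -2.0], 0.68)]
wrist 2 [([367.0, -43.0, 18.0], 0.98), ([358.0, 70.0, 14.0], 0.82)]
wrist 4 [([760.0, 6.0, 69.0], 0.59)]
wrist 5 []
wrist 6 [([330.0, 175.0, 0.0], 0.33)]
[755.   5. 293.]
[[[0.002,0.08,-0.013,0.1,0,0],[0.005,0.16,-0.025,0.2,0,0],[0.007,0.24,-0.038,0.3,0.001,0],[0.01,0.32,-0.05,0.4,0.001,0],[0.012,0.4,-0.063,0.499,0.001,0.001]]]
[[[0,0.073,-0.011,0,0,0],[0,0.147,-0.022,0,0,0],[0,0.147,0.032,0,0,0],[0,0.147,0.086,0,0,0],[0,0.147,0.117,0,0,0]]]
[[[0,0,0.031,0,0,0],[0,0,0.062,0,0,0],[0,0,0.062,0,0,0],[0,0,0.062,0,0,0]]]
wrist 416 [598.5  10.6  63.4] [[585.0, 2.4, 59.9], [612.1, 18.1, 65.1]]
scene 74 [601.4  13.   62.7] [[587.6, 5.7, 59.1], [615.4, 19.6, 65.4]]
side 38 [595.4   6.3  62.2] [[583.5, -2.9, 58.5], [608.3, 15.8, 68.6]]
```

Emit:
carry_out --increments '[[[0.002, 0.08, -0.013, 0.1, 0, 0], [0.005, 0.16, -0.025, 0.2, 0, 0], [0.007, 0.24, -0.038, 0.3, 0.001, 0], [0.01, 0.32, -0.05, 0.4, 0.001, 0], [0.012, 0.4, -0.063, 0.499, 0.001, 0.001]]]'

```text
clock: 47.78
eef_pos: [697.5, 7.9, 314.9]
tcp_rot: [-2.629, -0.0, 1.525]
contact_force: [1.8, 0.7, 0.3]
opening: 0.383
```

Emit:
carry_out --increments '[[[0, 0.073, -0.011, 0, 0, 0], [0, 0.147, -0.022, 0, 0, 0], [0, 0.147, 0, 0, 0, 0], [0, 0.147, 0.02, 0, 0, 0], [0, 0.147, 0.02, 0, 0, 0]]]'

```text
clock: 48.2
eef_pos: [742.2, 5.8, 276.5]
tcp_rot: [-2.629, 0.0, 1.524]
contact_force: [0.2, -0.5, 0.5]
opening: 0.379
```

```bash
python3 look.py B wrist side; python3 - <<'E'
from p import *
f=grab('wrist');X=cloud(f);g=f['img'].max(2)
with np.errstate(invalid='ignore'): m=(X[...,2]>195)&(X[...,2]<240)&(X[...,0]>680)&(X[...,0]<750)&(g<60)&(abs(X[...,1])<80)
P=X[m]; 
if len(P): print(len(P),P.mean(0).round(1),np.percentile(P,[3,97],axis=0).round(1).tolist())
R=Rtool(PSI,np.radians(-30)); z=R[:,2]; rod=np.array([713.7,7.3,221.3])
print(proj(f,[rod]))
plan([(rod-40*z,R,25),(rod-3*z,R,13)],settle=2)
E
```

```text
t 48.2 [742.2   5.8 276.5] [-2.629  0.     1.524] F [ 0.2 -0.5  0.5] open 0.379 q [-0.    0.82  0.88  0.02  1.95  0.05]
1243 [716.9  -7.6 224.5] [[710.5, -45.8, 221.5], [721.4, 47.2, 226.8]]
[[286.93476105 242.27617529]]
[[[0,0.005,0.033,0.008,0,0],[0,0.01,0.065,0.015,0,0],[0,0.009,0.096,0.015,0,0],[0,0.009,0.127,0.015,0,0],[0,0.008,0.158,0.015,0,0]]]
[[[0,0,0,0,0,0],[0,0,0,0,0,0]]]
```

View pics/Bwrist.png

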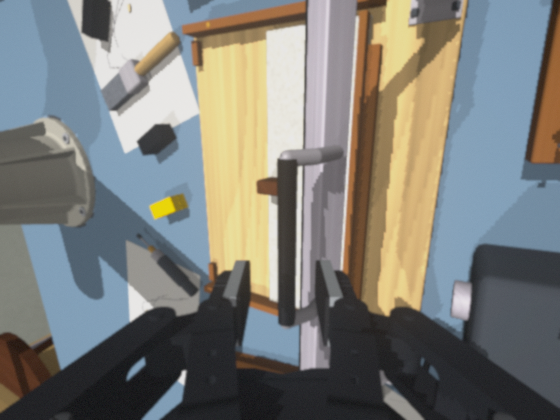

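Emit:
carry_out --increments '[[[0, 0.005, 0.033, 0.008, 0, 0], [0, 0.01, 0.065, 0.015, 0, 0], [0, 0.01, 0.096, 0.015, 0, 0], [0, 0.01, 0.127, 0.015, 0, 0], [0, 0.01, 0.155, 0.015, 0, 0]]]'

```text
clock: 48.77
eef_pos: [715.3, 7.0, 221.2]
tcp_rot: [-2.616, 0.0, 1.524]
contact_force: [-0.5, -0.8, 0.2]
opening: 0.379
```

Emit:
carry_out --increments '[[[0, 0, 0, 0, 0, 0], [0, 0, 0, 0, 0, 0]]]'

```text
clock: 48.93
eef_pos: [715.8, 7.0, 222.1]
tcp_rot: [-2.615, 0.0, 1.525]
contact_force: [-0.2, 0.8, 0.5]
opening: 0.38
```

Emit:
carry_out --increments '[[[0, 0, 0, 0, 0, 0], [0, 0, 0, 0, 0, 0], [0, 0, 0, 0, 0, 0], [0, 0, 0, 0, 0, 0]]]' --hand 1 --squeeze 40

```text
clock: 49.27
eef_pos: [715.9, 7.1, 224.2]
tcp_rot: [-2.615, -0.0, 1.525]
contact_force: [-7.6, 0.3, 4.2]
opening: 0.125
```

```bash
python3 look.py C; python3 arc.py 1.05 0.524
```

```text
t 49.27 [715.9   7.1 224.2] [-2.615 -0.     1.525] F [-7.6  0.3  4.2] open 0.125 q [-0.    0.82  1.01  0.02  1.84  0.04]
grasp [714.35703167   7.126311   221.59454617] model [713.45968865   7.11014289 221.338515  ] off [0.89734302 0.01616811 0.25603117]
[[[0,-0.02,0.023,-0.072,0,0],[0,-0.039,0.047,-0.144,0,0],[0,-0.056,0.073,-0.215,0,0],[0,-0.071,0.1,-0.287,0,0],[0,-0.083,0.127,-0.359,0,0]]]
[[[0,-0.02,0.023,-0.072,0,0],[0,-0.039,0.047,-0.144,0,0],[0,-0.039,0.047,-0.144,0,0]]]
```

Emit:
carry_out --increments '[[[0, -0.02, 0.023, -0.072, 0, 0], [0, -0.039, 0.047, -0.144, 0, 0], [0, -0.056, 0.073, -0.215, 0, 0], [0, -0.071, 0.1, -0.287, 0, 0], [0, -0.083, 0.127, -0.359, 0, 0]]]'

```text
clock: 49.68
eef_pos: [662.6, 9.6, 198.0]
tcp_rot: [-2.999, -0.0, 1.524]
contact_force: [-1.1, 0.5, 5.0]
opening: 0.122
```

Emit:
carry_out --increments '[[[0, -0.02, 0.023, -0.072, 0, 0], [0, -0.039, 0.047, -0.144, 0, 0], [0, -0.039, 0.047, -0.144, 0, 0]]]'

```text
clock: 49.93
eef_pos: [640.9, 10.6, 178.5]
tcp_rot: [3.138, -0.0, 1.525]
contact_force: [-2.2, 0.7, -7.1]
opening: 0.125
```

```bash
python3 look.py C; python3 arc.py 0.524 0.03
```

```text
t 49.93 [640.9  10.6 178.5] [ 3.138 -0.     1.525] F [-2.2  0.7 -7.1] open 0.125 q [ 0.01  0.45  1.66 -0.    1.02  0.06]
grasp [640.90479582  10.62992792 175.52041675] model [643.25135563  10.34200607 177.70595711] off [-2.34655981  0.28792185 -2.18554036]
[[[0,-0.021,0.024,-0.079,0,0],[0,-0.04,0.049,-0.157,0,0],[0,-0.057,0.077,-0.236,0,0],[0,-0.071,0.105,-0.314,0,0],[0,-0.083,0.135,-0.393,0,0]]]
[[[0,-0.021,0.024,-0.079,0,0],[0,-0.021,0.024,-0.079,0,0]]]
```

```bash
python3 arc.py 0.504 0.03
```

```text
grasp [640.90479582  10.62992792 175.52041675] model [641.10289004  10.44090525 175.36094089] off [-0.19809422  0.18902267  0.15947586]
[[[0,-0.021,0.024,-0.075,0,0],[0,-0.039,0.05,-0.151,0,0],[0,-0.056,0.077,-0.226,0,0],[0,-0.07,0.105,-0.302,0,0],[0,-0.082,0.135,-0.377,0,0]]]
[[[0,-0.021,0.024,-0.075,0,0],[0,-0.021,0.024,-0.075,0,0]]]
```

Emit:
carry_out --increments '[[[0, -0.021, 0.024, -0.075, 0, 0], [0, -0.039, 0.05, -0.151, 0, 0], [0, -0.056, 0.077, -0.226, 0, 0], [0, -0.07, 0.105, -0.302, 0, 0], [0, -0.082, 0.135, -0.377, 0, 0]]]'

```text
clock: 50.35
eef_pos: [607.6, 12.3, 123.8]
tcp_rot: [2.752, 0.0, 1.524]
contact_force: [-13.0, -5.7, 4.8]
opening: 0.122
```

Emit:
carry_out --increments '[[[0, -0.021, 0.024, -0.075, 0, 0], [0, -0.021, 0.024, -0.075, 0, 0], [0, -0.021, 0.024, -0.075, 0, 0]]]'

```text
clock: 50.6
eef_pos: [602.9, 12.6, 109.1]
tcp_rot: [2.679, 0.001, 1.524]
contact_force: [-18.2, 15.5, -2.6]
opening: 0.119
```

```bash
python3 look.py D side; python3 arc.py 0.02 0.0
```

```text
t 50.6 [602.9  12.6 109.1] [2.679e+00 1.000e-03 1.524e+00] F [-18.2  15.5  -2.6] open 0.119 q [ 0.04  0.37  2.12 -0.2   0.2   0.28]
grasp [604.2261851   12.54971187 106.44356208] model [605.23903901  12.091807   108.08627088] off [-1.0128539   0.45790487 -1.6427088 ]
[[[0,-0.001,0.004,-0.019,0,0],[0,-0.001,0.004,-0.019,0,0]]]
```

Emit:
carry_out --increments '[[[0, -0.005, 0.009, 0, 0, 0], [0, -0.005, 0.009, 0, 0, 0], [0, -0.005, 0.009, 0, 0, 0]]]'

```text
clock: 50.9
eef_pos: [603.6, 12.2, 106.5]
tcp_rot: [2.678, 0.002, 1.524]
contact_force: [-25.3, 10.9, 14.4]
opening: 0.119
```

Emit:
carry_out --increments '[[[0, -0.003, 0.005, 0, 0, 0], [0, -0.003, 0.005, 0, 0, 0], [0, -0.003, 0.005, 0, 0, 0]]]'

```text
clock: 51.15
eef_pos: [604.1, 12.0, 105.4]
tcp_rot: [2.676, 0.002, 1.524]
contact_force: [-31.2, 6.8, 26.2]
opening: 0.124
```

Emit:
carry_out --increments '[[[0, 0, 0, 0, 0, 0], [0, 0, 0, 0, 0, 0], [0, 0, 0, 0, 0, 0]]]' --hand 0.62

```text
clock: 51.4
eef_pos: [609.4, 11.9, 107.1]
tcp_rot: [2.665, 0.0, 1.524]
contact_force: [-0.0, 0.6, 0.6]
opening: 0.379
```

```bash
python3 look.py E scene side; python3 b.py; python3 - <<'E'
from p import *
p,R=cur()
plan([(p-80*R[:,2],R,25),([440,60,260],Rtool(0.1,0),38)],settle=2)
E
```

```text
t 51.4 [609.4  11.9 107.1] [2.665 0.    1.524] F [-0.   0.6  0.6] open 0.379 q [ 0.04  0.38  2.11 -0.22  0.18  0.29]
scene rod 205 [602.9  24.5 108.2] [561.  -1.  96.] [640.  66. 116.] 114.4 slope dx/dy [1.32000e-01 5.99679e+02]
scene grip 71 [605.5  12.7  61.7] [592.  -1.  55.] [617.  21.  66.] 65.1 slope dx/dy [-1.88000e-01  6.07895e+02]
side rod 96 [598.    3.8 107.8] [562. -42.  95.] [635.  67. 116.] 114.7 slope dx/dy [7.30000e-02 5.97676e+02]
side grip 46 [597.9   4.5  61. ] [583. -30.  55.] [639.  17.  69.] 66.0 slope dx/dy [ -0.701 601.048]
[[[0,0,-0.05,0,0,0],[0,0,-0.1,0,0,0],[0,0,-0.15,0,0,0],[0,0,-0.2,0,0,0],[0.02,-0.041,-0.267,0.091,0.007,-0.027]]]
[[[0.022,-0.046,-0.063,0.091,0.007,-0.027],[0.044,-0.092,-0.126,0.181,0.013,-0.055],[0.065,-0.138,-0.189,0.272,0.02,-0.082],[0.087,-0.184,-0.252,0.363,0.027,-0.11],[0.087,-0.184,-0.252,0.363,0.027,-0.11]]]
[[[0,0,0,0,0,0]]]
```

Emit:
carry_out --increments '[[[0, 0, -0.05, 0, 0, 0], [0, 0, -0.1, 0, 0, 0], [0, 0, -0.15, 0, 0, 0], [0, 0, -0.2, 0, 0, 0], [0.02, -0.041, -0.267, 0.091, 0.007, -0.027]]]'

```text
clock: 52.02
eef_pos: [543.4, 22.4, 193.8]
tcp_rot: [2.762, 0.005, 1.552]
contact_force: [0.0, -0.9, -1.4]
opening: 0.38
```

Emit:
carry_out --increments '[[[0.022, -0.046, -0.063, 0.091, 0.007, -0.027], [0.044, -0.092, -0.126, 0.181, 0.013, -0.055], [0.065, -0.138, -0.189, 0.272, 0.02, -0.082], [0.087, -0.184, -0.252, 0.363, 0.027, -0.11], [0.087, -0.184, -0.252, 0.363, 0.027, -0.11]]]'

```text
clock: 52.43
eef_pos: [438.6, 61.1, 263.2]
tcp_rot: [-3.138, -0.002, 1.673]
contact_force: [1.5, 0.4, -0.1]
opening: 0.378
```

Emit:
carry_out --increments '[[[0, 0, 0, 0, 0, 0], [0, 0, 0, 0, 0, 0]]]'

```text
clock: 52.6
eef_pos: [439.9, 59.8, 259.5]
tcp_rot: [3.14, -0.001, 1.671]
contact_force: [0.4, -0.2, -0.3]
opening: 0.375
```

```bash
python3 look.py F scene side; python3 b.py; python3 - <<'E'
from p import *
import cv2
for n in ['scene','side']:
    X=cloud(grab(n))
    for t in ['board_grip','bar_handle']: print(n,t,[(np.round(d['point'],1).tolist(),round(d['confidence'],2)) for d in nets.tip_of(t,n)[:2]])
    with np.errstate(invalid='ignore'):
        m=(X[...,2]>70)&(X[...,2]<120)&(X[...,0]>635)&(X[...,0]<680)&(abs(X[...,1])<140)
    P=X[m];print('beam',len(P),np.polyfit(P[:,1],P[:,0],1).round(2),np.percentile(P[:,2],[50,90]).round(1))
a=cv2.imread('pics/Fside.png')[110:370,150:430];b=cv2.imread('pics/Fscene.png')[130:400,130:470]
cv2.imwrite('pics/Fcrop.png',cv2.hconcat([cv2.resize(a,(385,358)),cv2.resize(b,(410,358))]))
E
```

```text
t 52.6 [439.9  59.8 259.5] [ 3.140e+00 -1.000e-03  1.671e+00] F [ 0.4 -0.2 -0.3] open 0.375 q [0.13 0.06 2.   0.   1.09 0.03]
scene rod 145 [607.3  14.7 108. ] [600. -41.  99.] [613.  66. 112.] 110.6 slope dx/dy [4.40000e-02 6.06665e+02]
scene grip 69 [605.4  13.2  61.5] [591.   2.  55.] [616.  20.  66.] 65.0 slope dx/dy [-2.40000e-01  6.08527e+02]
side rod 85 [602.1  11.5 106.8] [594. -39. 100.] [610.  67. 113.] 111.4 slope dx/dy [4.80000e-02 6.01547e+02]
side grip 35 [597.3   2.4  61.4] [582. -59.  55.] [640.  16.  68.] 66.4 slope dx/dy [-5.620e-01  5.986e+02]
scene board_grip [([600.0, 8.2, 45.0], 0.82)]
scene bar_handle [([606.6, 13.6, 101.8], 0.96)]
beam 1198 [5.0000e-02 6.5607e+02] [86.7 89.3]
side board_grip [([598.4, 13.1, 49.4], 0.78), ([710.2, -287.9, 2.2], 0.21)]
side bar_handle [([602.3, 9.3, 104.9], 0.91), ([708.3, -288.8, 2.7], 0.75)]
beam 582 [5.0000e-02 6.5065e+02] [85.5 89.8]
```

View pics/Fcrop.png

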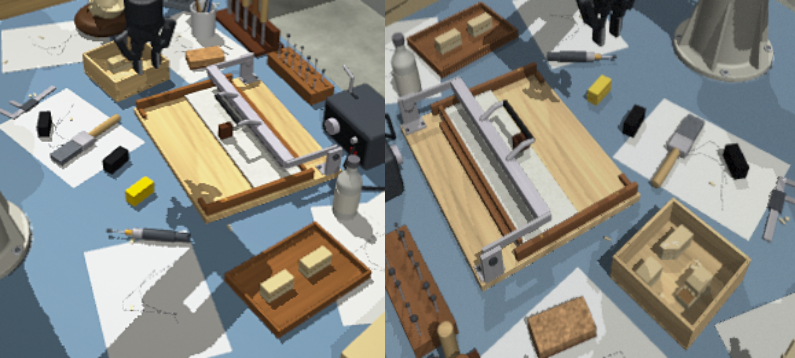

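```bash
python3 -c "
from rig import r; print(r.sign_off())"
```

```text
the job is handed in; nothing more can be done
None
```

The job is done and handed in at about 53 s; the hand-in reports no verdict.

- **Opening the press:** I lifted the bar to its upper stop, where it stalled against the force, and drew the board forward to its front stops.
- **Sorting:** There were five blanks. The two sound ones lie flat in the tray. The broken, split and short ones are in the offcuts box.
- **Closing the press:** I pushed the empty board to the back stop, then lowered the bar until it met about 26 N of upward resistance.

**Last checks:**
- The pictures show the tray and box contents as described, and the yellow and black look-alikes and the bench items looked unmoved.
- The handle reads the same height as at the start, within 0.3 mm on both cameras.
- The board's grip block reads about 2 mm further back than at the start, which matches the stated gap to the back stop.
- All five blanks were found where I put them. The only disagreement was that the side camera's first guess for the broken blank fell on the short one. The picture and the scene camera showed them in the right places.
- No slipped grip or knocked blank was noticed. One blank, the broken one, sat turned about 10° on the board, so I turned the gripper to match.

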